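# Top out the terrace-house model with its vacuum-cast roof

## Robot

A 6-joint arm with a two-finger parallel gripper is mounted at the origin on the work surface. World frame = base frame: x ahead of the robot, y to its left, z up, the work surface at z = 0. Lengths are in mm, angles in rad, forces in N, time in s.
With the tool pointing down it reaches from about 400 to 925 mm from the base axis. Payload 12.5 kg.
Tool frame: the origin (TCP) lies midway between the tips of the shut fingers; the grasp point (between the pads) lies 19 mm behind it (env.tcp_to_grasp is the distance from the TCP to the grasp point, in mm); z points along the fingers, y is the line along which they close (so a half turn about z gives the same grasp; the last joint's range is limited). The gripper opens to 95 mm and grips with 3 to 60 N. Pads are 20 mm wide; open, the fingers measure 119 mm over their backs; the gripper's body (75 mm by 180 mm) begins 59 mm behind the grasp point.
Start: joints at [1.219, 0.491, 1.559, -0, 1.092, -0.106], TCP at [152.064, 606.237, 214.661] pointing down, gripper open.
Joint ranges: [-3.1, 3.1], [-0.84, 2.19], [0.05, 2.79], [-1.13, 4.28], [0.06, 2.93], [-2.69, 2.69]. Speed limits (rad/s): [2.22, 2.22, 2.79, 3.14, 3.14, 3.14].

## Interface

Orientations are given as [roll, pitch, yaw] about the fixed x, y, z axes, in that order (R = Rz(yaw) Ry(pitch) Rx(roll)).
In Python, from cell import env gives the robot as it stands. The module is installed in compiled form; this text tells all that it offers.
- The arm moves only by the tool step_arm, never from a script. Its argument "plan" is a list that holds one entry, the list of rows, each a list of 5 numbers: the shift along the tool's x, y, z in mm, then the turn about the tool's z in degrees, then the opening, from -1 (shut) to 1 (fully open). A call has 1 to 8 rows; each row is the pose to reach, as a shift and turn from the pose commanded when the call began, along the tool's axes at that moment; what a row does not reach only later rows make up. A row lasts 1/12 s, in which the tool goes at most 41.7 mm and 7.16 degrees, less where a joint would pass 70% of its speed; a pose out of reach is approached as far as the arm can. A call with a gripper value outside its range is refused whole. The fingers move at their own pace and stop on an object; the grip force is fixed at half the most. Time passes only in rows, so rows that repeat a pose let the fingers close. It gives the time, the measured TCP pose, the force, the opening and the grip force at its end, in the units of the state.
- env.state(): the state, without advancing time (a new reading comes with each control period).
- env.read_camera(name): name is "scene" or "top" or "wrist"; returns the picture (384x512x3 uint8, blue, green, red); there is no depth.
- env.get_calibration(name): a dict with "K" (3x3 intrinsics, pixels), "extrinsics" (4x4, takes a point from world to camera coordinates). Camera axes: x right, y up, looking along -z (the intrinsics and any distortion apply to the point x, -y, -z); pixel columns grow to the right and rows downward; lengths in mm; the calibration is good to about 2 mm. A picture is of the moment at which its call begins: read the wrist's pose just before it. get_calibration takes no time and is no camera call; for the wrist camera it gives the pose at the moment of the call.
- env.job_done(): hands the job in; it is judged then, once.
The state is a dict: "t": time; "joints": joint angles; "qvel": joint speeds; "tau": joint torques, N m; "eef_pos": TCP position; "tcp_rot": TCP orientation; "ft_force": force on the tool from outside, world axes, zero at the start; "moment": the same for the moment, N m; "opening": opening from 0.0 (shut) to 1.0 (fully open); "grip_force": force on a finger pad.
Only numpy, scipy, OpenCV 4.12 (cv2) and the standard library are available. Lean on these libraries where they do the work, as an engineer would, in place of code of your own. Each camera call takes 0.05 s, during which the arm holds its last target. There are 200 camera calls.

## Task

Finish the terrace-house model: stack all its storeys that are there (two to four) squarely on the plinth, each resting level on the rim of the room below with its plain end just inside the raised lip, so that the terraces jut out in turn to one side and the other, the lowest over the green lawn, the next over the blue pond, and so on. The cast roof is still in the vacuum chamber: turn the red vent tap on the lid a quarter turn anticlockwise to let the air in, only then lift the lid off, take out the roof and set it on the top storey so that it sits seated and level. Finally put the lid back on the chamber, seated and level, and leave the other things on the table where they are.

Things in the scene. Friction and masses are not known exactly. Their poses are not given: they have to be found in the camera images.
- ground_board: Fixed plywood ground board of the model, 220 (its x) x 130 mm, 12 mm thick; origin at the centre of its underside. Its +x end is the green lawn, its -x end the blue pond. In its middle stands the grey plinth. It lies near the middle of the table, turned differently each time.
- plinth_top (a point): Centre of the plinth's top face (90 along x by 80 mm), 20 mm above the table; axes as the ground board's: x towards the green lawn, z up. 5 mm beyond the plinth's -x (pond) end a wooden lip, 70 mm wide and 6 mm thick, rises 8 mm above this top.
- chamber: Fixed steel vacuum chamber: a round open pot, 164 mm outside and 152 mm inside diameter, rim 125 mm above the table; inside, a shelf 68 mm above the table on which the cast roof stands. Origin at the centre of its underside, z up.
- lid: Loose clear acrylic lid of the chamber, disc 176 mm diameter, 12 mm thick, 0.42 kg. Origin at the centre of the disc's underside, which rests on the rim; below it a plug 140 mm in diameter, 6 mm deep, enters the mouth (6 mm play all round). Tap 56 mm from the centre along +x, round gauge (46 mm diameter, top 36 mm above the origin) 56 mm along -x. Do not pull it up while the tap is shut.
- lid_knob (a point): Top centre of the black knob in the middle of the lid, to lift it by, 46 mm above the lid's origin: head 38 mm diameter and 10 mm tall, below it a stem 28 mm diameter and 24 mm tall. Axes as the lid's.
- vent_tap (a joint): Vent tap on the lid: 0 shut (red handle across its brass nozzle), 1.57 fully open (handle in line with the nozzle, which points along the lid's +x). Opens anticlockwise seen from above, about 0.04 N m of friction, stays where it is left, stops at either end. Turn it beyond 1.25.
- tap_grip (a point): Middle of the red tap handle, on its turning axis (vertical) and turning with it; 46 mm above the lid's origin. The handle is a bar 44 mm long along this point's y, 10 mm thick along its x, 16 mm tall (8 mm above and below this point); its underside clears the 20 mm wide brass stem by 6 mm.
- roof: Loose white cast roof, about 0.15 kg, at first in the chamber: plate 90 (x) x 80 (y) x 5 mm, origin at the centre of the plate's underside. Below, a tongue 72 x 62 mm, 5 mm deep, drops inside a room's walls (4 mm play all round). On top, to hold it by, a blue skylight block 50 (x) x 24 (y) mm, 5 to 31 mm above the origin. Fits either way round.
- storey1: Loose storey (may be absent; all alike), 0.1 to 0.17 kg: grey open-topped room 90 (x) x 80 (y) mm, rim 40 mm high, walls and floor 5 mm; origin at the centre of the room's underside. Hold it by the wooden party wall across the middle of the room (along y at x = 0, 8 mm thick, top at 32 mm, 36 mm free on either side). The next storey, turned half round, rests on the rim, room over room.
- storey1_edge (a point): Middle of the outer edge of the storey's terrace, 81 mm along its +x. The terrace floor (5 mm thick) runs on from the room, with white balustrades 19 mm high. On it, 5 mm beyond the room (x = 50 to 56 mm, 70 mm wide), a wooden lip rises to 48 mm, 8 mm above the rim: the plain end (x = -45 mm) of the next storey goes just inside it.
- storey2: Loose storey (may be absent; all alike), 0.1 to 0.17 kg: grey open-topped room 90 (x) x 80 (y) mm, rim 40 mm high, walls and floor 5 mm; origin at the centre of the room's underside. Hold it by the wooden party wall across the middle of the room (along y at x = 0, 8 mm thick, top at 32 mm, 36 mm free on either side). The next storey, turned half round, rests on the rim, room over room.
- storey2_edge (a point): Middle of the outer edge of the storey's terrace, 81 mm along its +x. The terrace floor (5 mm thick) runs on from the room, with white balustrades 19 mm high. On it, 5 mm beyond the room (x = 50 to 56 mm, 70 mm wide), a wooden lip rises to 48 mm, 8 mm above the rim: the plain end (x = -45 mm) of the next storey goes just inside it.
- storey3: Loose storey (may be absent; all alike), 0.1 to 0.17 kg: grey open-topped room 90 (x) x 80 (y) mm, rim 40 mm high, walls and floor 5 mm; origin at the centre of the room's underside. Hold it by the wooden party wall across the middle of the room (along y at x = 0, 8 mm thick, top at 32 mm, 36 mm free on either side). The next storey, turned half round, rests on the rim, room over room.
- storey3_edge (a point): Middle of the outer edge of the storey's terrace, 81 mm along its +x. The terrace floor (5 mm thick) runs on from the room, with white balustrades 19 mm high. On it, 5 mm beyond the room (x = 50 to 56 mm, 70 mm wide), a wooden lip rises to 48 mm, 8 mm above the rim: the plain end (x = -45 mm) of the next storey goes just inside it.
- storey4: Loose storey (may be absent; all alike), 0.1 to 0.17 kg: grey open-topped room 90 (x) x 80 (y) mm, rim 40 mm high, walls and floor 5 mm; origin at the centre of the room's underside. Hold it by the wooden party wall across the middle of the room (along y at x = 0, 8 mm thick, top at 32 mm, 36 mm free on either side). The next storey, turned half round, rests on the rim, room over room.
- storey4_edge (a point): Middle of the outer edge of the storey's terrace, 81 mm along its +x. The terrace floor (5 mm thick) runs on from the room, with white balustrades 19 mm high. On it, 5 mm beyond the room (x = 50 to 56 mm, 70 mm wide), a wooden lip rises to 48 mm, 8 mm above the rim: the plain end (x = -45 mm) of the next storey goes just inside it.
- spray_red: Bystander: orange-capped spray can, 66 mm diameter, 190 mm tall. Origin at the centre of its underside.
- spray_grey: Bystander: grey-capped spray can, 66 mm diameter, 190 mm tall. Origin at the centre of its underside.
- glue: Bystander: white glue bottle with orange cap, 54 mm diameter, 140 mm tall. Origin at the centre of its underside.
- paint_jar: Bystander: yellow paint jar with black cap, 60 mm diameter, 65 mm tall. Origin at the centre of its underside.
- tape: Bystander: roll of yellow tape lying flat, 90 mm diameter, 24 mm tall. Origin at the centre of its underside.
- sanding_block: Bystander: cork sanding block, 90 x 55 x 30 mm. Origin at the centre of its underside.
- offcut: Bystander: wood offcut, 140 x 30 x 20 mm. Origin at the centre of its underside.
Not all that is in view belongs to the job. There is more than one size of the lid; the job needs the smaller.

How it is judged:
By the outcome, as a careful person would: the job done as asked, in the order asked, and still so for the second after the job is handed in, with the robot touching nothing.
Of storey1, storey2, storey3, storey4 only 2 to 4 are there at a start; the rules pass over those that are not, and their reading is None.
At some moment in a run one of lid, roof may be knocked a few centimetres aside while the robot is not near it.
Once in a run the grip may slacken for a moment while it holds something.
It also fails if it takes over 210 s, if anything falls off the work surface, if the arm or the gripper's body presses on something with over 40 N, if the wrist force passes 120 N, or if a joint passes its speed limit or range.

## Working session

There is one attempt and no reset: what is moved stays moved. The work goes in short steps, Python scripts to look and compute and a tool call to move; the robot and the scene stay as the last step left them, time stands still between calls to the robot, and variables do not carry over. Pictures are saved under pics/ and viewed, at most 14 in all, crops included, and the job is handed in when it is done.

Besides the shell and the picture viewer there is one more tool, called after "Emit:" as a command line: name --argument value ..., lists and objects as JSON in quotes. step_arm: Moves the arm, as the interface text tells. Its arguments: {"type":"object","properties":{"plan":{"type":"array"}},"required":["plan"]}

```bash
mkdir -p pics; cat > h.py <<'E'
import numpy as np, cv2
from cell import env
def snap(n,f=None):
    c=env.get_calibration(n); im=env.read_camera(n)
    if f: cv2.imwrite('pics/'+f,im)
    return im,c
def ray(c,px):
    K=np.array(c['K']);E=np.array(c['extrinsics'])
    p=np.linalg.inv(K)@np.array([px[0],px[1],1.0])
    d=np.array([p[0],-p[1],-p[2]])
    R=E[:3,:3];t=E[:3,3]
    return -R.T@t, R.T@d
def onz(c,px,z):
    o,d=ray(c,px); return o+d*(z-o[2])/d[2]
def proj(c,P):
    K=np.array(c['K']);E=np.array(c['extrinsics'])
    q=E[:3,:3]@np.array(P,float)+E[:3,3]; q=K@np.array([q[0],-q[1],-q[2]]); return q[:2]/q[2]
E
python3 - <<'E'
from h import *
for n in('scene','top'):
    im,c=snap(n,n+'0.png'); print(n,{k:(np.round(v,2).tolist() if not isinstance(v,(str,type(None))) else v) for k,v in c.items()})
s=env.state();print(s['eef_pos'],s['tcp_rot'],s['t'],env.tcp_to_grasp)
E
```

```text
scene {'K': [[472.28, 0.0, 254.07], [0.0, 472.28, 185.78], [0.0, 0.0, 1.0]], 'extrinsics': [[0.64, 0.77, -0.0, -313.83], [-0.52, 0.44, 0.73, 194.53], [0.56, -0.46, 0.69, -1788.71], [0.0, 0.0, 0.0, 1.0]]}
top {'K': [[408.35, 0.0, 254.12], [0.0, 408.35, 193.06], [0.0, 0.0, 1.0]], 'extrinsics': [[0.02, -1.0, 0.03, -44.96], [1.0, 0.02, 0.06, -510.86], [-0.06, 0.03, 1.0, -1301.5], [0.0, 0.0, 0.0, 1.0]]}
[152.00578521 606.03125197 214.1456044 ] [-3.14066218e+00 -7.54265575e-05  2.89581201e+00] 0.1 18.8
```

View pics/top0.png

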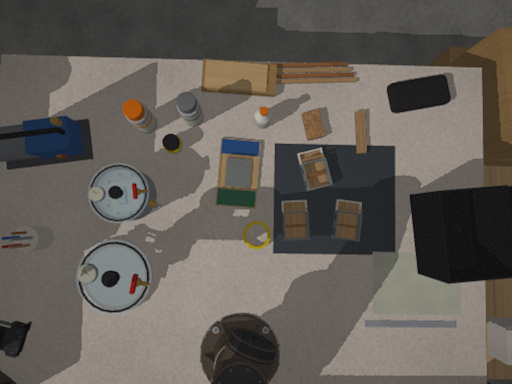

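View pics/scene0.png

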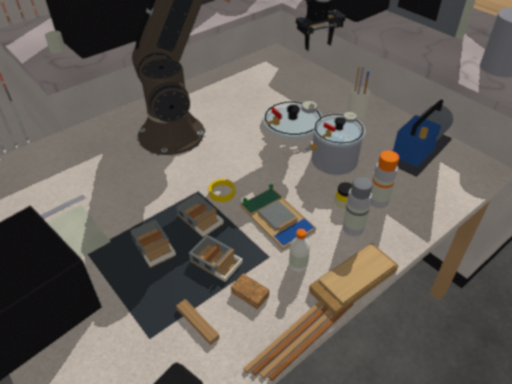

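The top view shows three storeys on the black mat at about (315,168), (295,220) and (348,220). The board is at (240,172) with its blue end up and green end down, the small chamber at (118,193), and the larger lid at (113,277).

```bash
python3 - <<'E'
from h import *
im=cv2.imread('pics/top0.png')
c=env.get_calibration('top')
cr=im[125:265,80:400]
a=cv2.resize(im[130:260,195:375],None,fx=4.4,fy=4.4,interpolation=cv2.INTER_CUBIC)
cv2.imwrite('pics/c1.png',cv2.convertScaleAbs(a,alpha=1.5))
hsv=cv2.cvtColor(im,cv2.COLOR_BGR2HSV)
def blobs(lo,hi,z,nm,amin=15):
    m=cv2.inRange(hsv,lo,hi)
    cs,_=cv2.findContours(m,0,2)
    for k in cs:
        if cv2.contourArea(k)>amin:
            r=cv2.minAreaRect(k); b=cv2.boxPoints(r)
            P=np.array([onz(c,q,z)[:2] for q in b])
            print(nm,np.round(r[0],1),np.round(P.mean(0)),'sides',np.round([np.linalg.norm(P[1]-P[0]),np.linalg.norm(P[2]-P[1])]),'corn',np.round(P).tolist())
blobs((100,150,60),(125,255,255),12,'blue',150)
blobs((50,90,30),(85,255,255),12,'green',150)
blobs((0,180,100),(6,255,255),170,'red')
blobs((174,180,100),(180,255,255),170,'red')
blobs((0,0,60),(180,45,140),20,'grey',300)
E
```

```text
blue [240. 147.] [661.  12.] sides [ 43. 117.] corn [[643.0, 71.0], [686.0, 68.0], [678.0, -48.0], [635.0, -45.0]]
blue [ 38.9 123.9] [722. 658.] sides [99. 31.] corn [[729.0, 710.0], [745.0, 612.0], [715.0, 607.0], [699.0, 705.0]]
blue [ 52.4 137.1] [680. 613.] sides [176. 126.] corn [[731.0, 710.0], [755.0, 535.0], [630.0, 517.0], [607.0, 691.0]]
green [235.8 197.3] [497.  22.] sides [ 47. 119.] corn [[478.0, 83.0], [525.0, 80.0], [516.0, -39.0], [469.0, -35.0]]
red [132. 287.] [235. 304.] sides [33.  9.] corn [[220.0, 312.0], [252.0, 305.0], [250.0, 296.0], [218.0, 303.0]]
red [134.  190.5] [504. 307.] sides [ 6. 37.] corn [[522.0, 310.0], [523.0, 305.0], [486.0, 303.0], [486.0, 309.0]]
grey [410.  323.5] [ 103. -541.] sides [297.  28.] corn [[116.0, -392.0], [118.0, -690.0], [90.0, -689.0], [88.0, -392.0]]
grey [499.5 341. ] [  50. -830.] sides [ 75. 145.] corn [[122.0, -794.0], [123.0, -869.0], [-22.0, -866.0], [-22.0, -792.0]]
grey [347.2 219.8] [ 430. -338.] sides [129.  91.] corn [[372.0, -285.0], [500.0, -301.0], [489.0, -391.0], [361.0, -375.0]]
grey [292.5 225. ] [ 411. -161.] sides [113. 166.] corn [[493.0, -104.0], [495.0, -217.0], [329.0, -218.0], [327.0, -106.0]]
grey [238.  172.3] [577.  16.] sides [91. 79.] corn [[535.0, 59.0], [625.0, 53.0], [620.0, -26.0], [529.0, -20.0]]
grey [313.7 168.8] [ 593. -228.] sides [ 95. 131.] corn [[644.0, -166.0], [669.0, -258.0], [542.0, -290.0], [518.0, -199.0]]
grey [282.3 110.1] [ 784. -124.] sides [204.  57.] corn [[761.0, -21.0], [857.0, -202.0], [806.0, -228.0], [710.0, -47.0]]
grey [255.5 191.5] [533. -56.] sides [1211. 1688.] corn [[-87.0, 736.0], [1123.0, 796.0], [1177.0, -891.0], [-81.0, -865.0]]
```

View pics/c1.png

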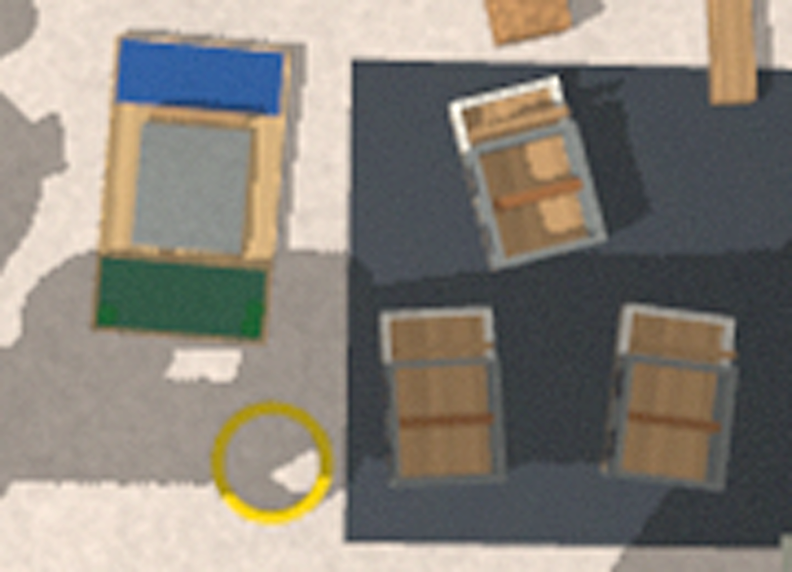

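The crop shows three storeys, all with terraces towards +x, and the party walls as brown lines. In crop pixels their centres are A (545,193), B (446,421) and C (673,422). The plinth is at (193,185) with the green end towards the robot.

```bash
cat >> h.py <<'E'
def go(x,y,z,yawdeg,s=None):
    """print tool-frame shift from current pose to target"""
    s=s or env.state(); p=np.array(s['eef_pos']); r=s['tcp_rot']; ps=r[2]
    d=np.array([x,y,z])-p
    tx=np.array([np.cos(ps),np.sin(ps)]);ty=np.array([np.sin(ps),-np.cos(ps)])
    t=-((yawdeg-np.degrees(ps)+180)%360-180)
    q1=np.degrees(np.arctan2(y,x)); 
    print('shift',np.round([d[:2]@tx,d[:2]@ty,-d[2],t],1),'alt turn',round(t-np.sign(t)*360,1),'q6 now',round(np.degrees(s['joints'][5]),1),'q6 at goal(approx)',round((q1+90-yawdeg+180)%360-180,1))
E
python3 - <<'E'
from h import *
c=env.get_calibration('top')
f=lambda p:(p[0]/4.4+195-.4,p[1]/4.4+130-.4)
for n,a,b in(('A',(497,204),(580,184)),('B',(400,423),(494,418)),('C',(627,418),(719,427))):
    P=onz(c,f(a),32);Q=onz(c,f(b),32); d=Q-P
    print(n,np.round((P+Q)/2,1),'len',np.linalg.norm(d),'yaw',np.degrees(np.arctan2(d[1],d[0]))+90)
print('plinth',np.mean([onz(c,f(q),20) for q in((147,124),(250,127),(240,255),(133,248))],0))
print('blue edge mid',onz(c,(240,139.5),12),'green',onz(c,(235.8,205),12))
P=onz(c,(118,193),125);print('lid',P,'knob',onz(c,(116,192),171))
w=env.get_calibration('wrist');E=np.array(w['extrinsics']);print(w['K'],'cam pos',-E[:3,:3].T@E[:3,3],'look',-E[2,:3],'right',E[0,:3])
go(500,330,330,90)
E
```

```text
A [ 576.2 -236.7   32. ] len 62.67838480588365 yaw 14.56819314693989
B [ 410.7 -171.4   32. ] len 68.24530483753685 yaw 3.8767818166643337
C [ 411.7 -335.8   32. ] len 67.4179077264397 yaw -4.687302602875633
plinth [576.89902696  15.30131014  20.        ]
blue edge mid [685.32827981  11.9674069   12.        ] green [472.16525997  21.76637527  12.        ]
lid [498.63140728 364.84673252 125.        ] knob [499.00572711 356.63265869 171.        ]
[[301.7972147    0.         255.92505456]
 [  0.         301.7972147  197.86162876]
 [  0.           0.           1.        ]] cam pos [ 79.77522209 623.99184108 383.51977692] look [ 0.25769455 -0.06579696 -0.96398355] right [ 0.24324684  0.9699637  -0.00117977]
shift [-404.7 -183.1 -115.9   75.9] alt turn -284.1 q6 now -6.1 q6 at goal(approx) 33.4
```

Emit:
step_arm --plan '[[[-290,-131,-83,57,0],[-290,-131,-83,57,0],[-290,-131,-83,57,0],[-290,-131,-83,57,0],[-290,-131,-83,57,0],[-290,-131,-83,57,0],[-290,-131,-83,57,0],[-290,-131,-83,57,0]]]'

```text
t: 0.77
eef_pos: [403.0, 406.8, 298.2]
tcp_rot: [3.142, 0.0, 1.894]
ft_force: [-0.1, 0.9, -0.2]
opening: 0.526
grip_force: 0.0
```

Emit:
step_arm --plan '[[[-107,68,-33,57,-0.16],[-107,68,-33,57,-0.16],[-107,68,-33,57,-0.16],[-107,68,-33,57,-0.16],[-107,68,-33,57,-0.16],[-107,68,-33,57,-0.16],[-107,68,-33,57,-0.16],[-107,68,-33,57,-0.16]]]'

```text
t: 1.43
eef_pos: [500.5, 329.2, 330.2]
tcp_rot: [-3.141, 0.001, 0.9]
ft_force: [-0.5, 0.5, 1.2]
opening: 0.422
grip_force: 0.0
```

Emit:
step_arm --plan '[[[0,0,0,52,-0.16],[0,0,0,52,-0.16],[0,0,0,52,-0.16],[0,0,0,52,-0.16],[0,0,0,52,-0.16],[0,0,0,52,-0.16],[0,0,0,52,-0.16],[0,0,0,52,-0.16]]]'

```text
t: 2.1
eef_pos: [500.4, 329.4, 330.3]
tcp_rot: [3.141, 0.001, -0.009]
ft_force: [0.7, 0.1, 0.7]
opening: 0.419
grip_force: 0.0
```

```bash
python3 - <<'E'
from h import *
s=env.state();print(s['t'],s['eef_pos'],s['tcp_rot'],s['opening'],s['joints'])
im,c=snap('wrist','w1.png')
hsv=cv2.cvtColor(im,cv2.COLOR_BGR2HSV)
m=cv2.inRange(hsv,(0,170,80),(7,255,255))|cv2.inRange(hsv,(173,170,80),(180,255,255))
for k in cv2.findContours(m,0,2)[0]:
    if cv2.contourArea(k)>60:
        r=cv2.minAreaRect(k);P=np.array([onz(c,q,179) for q in cv2.boxPoints(r)]);print(r,P.mean(0),P[:,:2].round().tolist())
E
```

```text
2.1 [500.37068544 329.36082675 330.27935566] [ 3.14133232e+00  6.59816462e-04 -8.84039235e-03] 0.4192637034865174 [4.71875319e-01 3.62284207e-01 1.45805340e+00 7.66437724e-05
 1.32196046e+00 2.05149305e+00]
((260.8108215332031, 320.6351318359375), (8.38434886932373, 20.056676864624023), 9.462321281433105) [328.5077199  324.30545506 179.        ] [[315.0, 332.0], [344.0, 327.0], [342.0, 317.0], [313.0, 321.0]]
((277.0699768066406, 180.489990234375), (39.1737174987793, 8.7681245803833), 81.8698959350586) [505.94312699 305.79387096 179.        ] [[527.0, 314.0], [528.0, 304.0], [485.0, 298.0], [484.0, 307.0]]
```

View pics/w1.png

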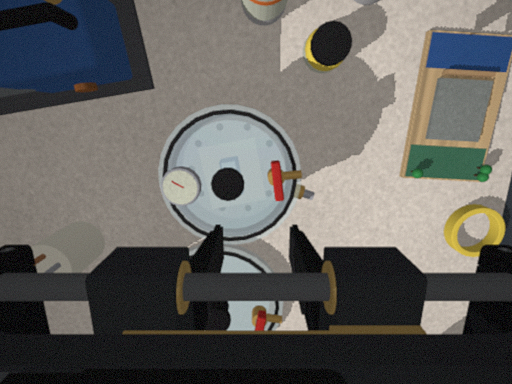

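The wrist view shows the small lid with its red handle at (277,180) across the nozzle, the gauge at (181,186), the knob at (228,184) and the roof faintly through the acrylic.

Emit:
step_arm --plan '[[[6,23,60,-9,-0.16],[6,23,60,-9,-0.16],[6,23,120,-9,-0.16],[6,23,120,-9,-0.16],[6,23,168,-9,-0.16],[6,23,168,-9,-0.16],[6,23,168,-9,-0.16],[6,23,168,-9,-1]]]'

```text
t: 2.82
eef_pos: [506.9, 306.7, 163.7]
tcp_rot: [-3.141, -0.0, 0.156]
ft_force: [0.5, -0.8, -0.4]
opening: 0.389
grip_force: 0.0
```

Emit:
step_arm --plan '[[[0,0,0,0,-1],[0,0,0,0,-1],[0,0,0,0,-1],[0,0,0,0,-1]]]'

```text
t: 3.15
eef_pos: [506.7, 306.6, 163.7]
tcp_rot: [-3.141, -0.002, 0.156]
ft_force: [-0.0, 0.5, -0.5]
opening: 0.128
grip_force: 0.0
```

Emit:
step_arm --plan '[[[0,0,0,0,-1],[0,0,0,0,-1],[0,0,0,-7,-1],[0,0,0,-14,-1],[0,0,0,-21,-1],[0,0,0,-28,-1],[0,0,0,-35,-1],[0,0,0,-42,-1]]]'

```text
t: 3.82
eef_pos: [506.4, 307.3, 163.6]
tcp_rot: [-3.141, -0.002, 0.895]
ft_force: [-3.7, 5.5, 6.9]
opening: 0.105
grip_force: 29.9
```

Emit:
step_arm --plan '[[[0,0,0,-7,-1],[0,0,0,-14,-1],[0,0,0,-21,-1],[0,0,0,-28,-1],[0,0,0,-35,-1],[0,0,0,-42,-1],[0,0,0,-47,-1],[0,0,0,-47,-1]]]'

```text
t: 4.48
eef_pos: [506.7, 306.9, 163.6]
tcp_rot: [3.14, -0.001, 1.714]
ft_force: [-1.0, 2.6, 6.7]
opening: 0.103
grip_force: 30.0
```

Emit:
step_arm --plan '[[[0,0,0,0,-0.2],[0,0,0,0,-0.2],[0,0,0,0,-0.2],[0,0,-60,0,-0.2],[0,0,-120,0,-0.2],[0,0,-160,0,-0.2],[0,0,-160,0,-0.2],[0,0,-160,0,-0.2]]]'

```text
t: 5.15
eef_pos: [507.9, 307.1, 329.8]
tcp_rot: [3.131, -0.003, 1.709]
ft_force: [-0.4, -0.3, 0.8]
opening: 0.397
grip_force: 0.0
```

```bash
python3 - <<'E'
from h import *
s=env.state();print(s['t'],s['eef_pos'],s['tcp_rot'],s['opening'],s['joints'][5])
im,c=snap('wrist','w2.png')
hsv=cv2.cvtColor(im,cv2.COLOR_BGR2HSV)
m=cv2.inRange(hsv,(0,170,80),(7,255,255))|cv2.inRange(hsv,(173,170,80),(180,255,255))
for k in cv2.findContours(m,0,2)[0]:
    if cv2.contourArea(k)>60:
        r=cv2.minAreaRect(k);P=np.array([onz(c,q,179) for q in cv2.boxPoints(r)]);print(r,P.mean(0),P[:,:2].round().tolist())
E
```

```text
5.15 [507.93938128 307.1295808  329.82120591] [ 3.1314644  -0.00313599  1.70856562] 0.3966374957242228 0.29479007389136097
((253.0, 187.0), (38.0, 8.0), 90.0) [506.80084032 305.31306435 179.        ] [[500.0, 326.0], [508.0, 327.0], [514.0, 285.0], [505.0, 284.0]]
((54.25475311279297, 128.1497802734375), (52.19373321533203, 11.521728515625), 15.708637237548828) [295.9747311  339.59570539 179.        ] [[269.0, 337.0], [273.0, 349.0], [323.0, 342.0], [319.0, 330.0]]
```

View pics/w2.png

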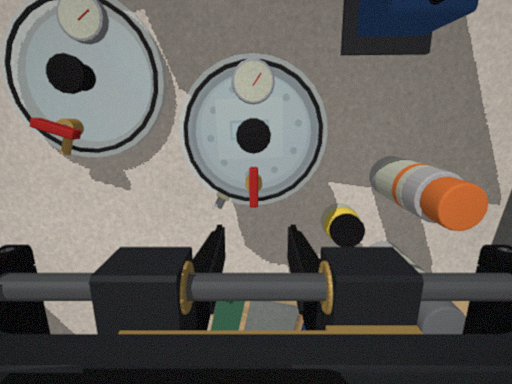

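The tap is now in line with its nozzle at (253,187), so it is open. Next I go to storey C.

Emit:
step_arm --plan '[[[-311,-91,0,56,-0.16],[-311,-91,0,56,-0.16],[-311,-91,0,56,-0.16],[-311,-91,0,56,-0.16],[-311,-91,0,56,-0.16],[-311,-91,0,56,-0.16],[-311,-91,0,56,-0.16],[-311,-91,0,56,-0.16]]]'

```text
t: 5.87
eef_pos: [457.9, -16.5, 321.5]
tcp_rot: [-3.14, 0.001, 0.724]
ft_force: [0.5, 0.4, -0.1]
opening: 0.418
grip_force: 0.0
```

Emit:
step_arm --plan '[[[-251,207,0,56,-0.16],[-251,207,0,56,-0.16],[-251,207,0,56,-0.16],[-251,207,0,56,-0.16],[-251,207,0,56,-0.16],[-251,207,0,56,-0.16],[-251,207,0,56,-0.16],[-251,207,0,56,-0.16]]]'

```text
t: 6.53
eef_pos: [409.4, -338.4, 321.1]
tcp_rot: [-3.141, 0.002, -0.254]
ft_force: [0.6, -0.3, -0.4]
opening: 0.422
grip_force: 0.0
```

Emit:
step_arm --plan '[[[0,0,100,57,-0.16],[0,0,100,57,-0.16],[0,0,100,57,-0.16],[0,0,100,57,-0.16],[0,0,100,57,-0.16],[0,0,100,57,-0.16],[0,0,100,57,-0.16],[0,0,100,57,-0.16]]]'

```text
t: 7.2
eef_pos: [410.1, -335.5, 221.1]
tcp_rot: [3.141, 0.002, -1.247]
ft_force: [-0.1, -0.2, 0.0]
opening: 0.416
grip_force: 0.0
```

Emit:
step_arm --plan '[[[0,0,0,23.5,-0.16],[0,0,0,23.5,-0.16],[0,0,0,23.5,-0.16],[0,0,0,23.5,-0.16],[0,0,0,23.5,-0.16]]]'

```text
t: 7.62
eef_pos: [410.2, -335.5, 221.3]
tcp_rot: [3.14, 0.002, -1.653]
ft_force: [-0.1, -0.2, -0.2]
opening: 0.422
grip_force: 0.0
```

```bash
python3 - <<'E'
from h import *
s=env.state();print(s['t'],s['eef_pos'],s['tcp_rot'],s['opening'],s['joints'][5])
im,c=snap('wrist','w3.png')
b=cv2.convertScaleAbs(im,alpha=1.6);cv2.imwrite('pics/w3b.png',b)
E
```

```text
7.6167 [ 410.19404132 -335.45361434  221.33197802] [ 3.13995806e+00  1.51520020e-03 -1.65287578e+00] 0.42235655512377657 2.4134380802780813
```

View pics/w3b.png

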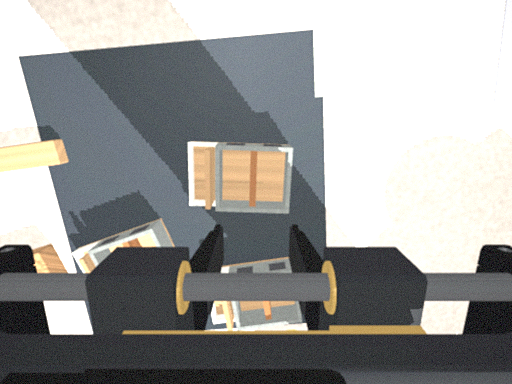

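The wrist view shows storey C with its party wall from (254,152) to (252,204) and rim corners near (217,143), (293,145), (290,213) and (215,211). The terrace is on the left.

```bash
cat >> h.py <<'E'
def yawof(P,Q): d=np.array(Q)-np.array(P); return np.degrees(np.arctan2(d[1],d[0]))
def storey(c,wall,corn):
    """wall: 2 px ends at z32; corn: px of rim corners z40 (terrace-end 2, plain-end 2)"""
    w=[onz(c,q,32) for q in wall]; k=[onz(c,q,40) for q in corn]
    print('wall mid',np.round(np.mean(w,0)[:2],1),'len',round(np.linalg.norm(w[1]-w[0]),1),'yaw',round(yawof(*w),1),
     '| rim ctr',np.round(np.mean(k,0)[:2],1),'L',round(np.linalg.norm(k[0]+k[1]-k[2]-k[3])/2,1),'yaw',round(yawof(k[2]+k[3],k[0]+k[1]),1))
E
python3 - <<'E'
from h import *
c=env.get_calibration('wrist')
storey(c,[(254,152),(252,204)],[(217,143),(215,211),(293,145),(290,213)])
go(411.7,-335.8,120,-94.7)
E
```

```text
wall mid [ 413.9 -336. ] len 64.3 yaw 83.2 | rim ctr [ 412.8 -337.1] L 89.5 yaw -6.1
shift [  0.2  -1.4 101.5   0.2] alt turn -359.8 q6 now 138.1 q6 at goal(approx) 145.5
```

Emit:
step_arm --plan '[[[1,-3,30,1.3,-0.16],[1,-3,70,1.3,-0.16],[1,-3,110,1.3,-0.16],[1,-3,150,1.3,-0.16],[1,-3,180,1.3,-0.16],[1,-3,200,1.3,-0.16],[1,-3,210,1.3,-0.16],[1,-3,210,1.3,-0.16]]]'

```text
t: 8.33
eef_pos: [412.7, -336.3, 10.5]
tcp_rot: [3.139, 0.003, -1.672]
ft_force: [0.1, -0.1, 0.1]
opening: 0.422
grip_force: 0.0
```

Emit:
step_arm --plan '[[[0,0,0,0,-1],[0,0,0,0,-1],[0,0,0,0,-1],[0,0,0,0,-1],[0,0,0,0,-1],[0,0,0,0,-1]]]'

```text
t: 8.83
eef_pos: [413.8, -337.3, 13.3]
tcp_rot: [-3.141, -0.001, -1.674]
ft_force: [-1.0, 1.5, 6.5]
opening: 0.082
grip_force: 30.0
```

Emit:
step_arm --plan '[[[0,0,-20,0,-1],[0,0,-60,0,-1],[0,0,-100,0,-1],[0,0,-140,-7,-1],[0,0,-187,-14,-1],[0,0,-187,-21,-1],[0,0,-187,-28,-1],[0,0,-187,-35,-1]]]'

```text
t: 9.5
eef_pos: [413.6, -337.1, 200.8]
tcp_rot: [-3.141, -0.002, -1.056]
ft_force: [-0.2, -0.3, -1.9]
opening: 0.079
grip_force: 30.0
```

Emit:
step_arm --plan '[[[-16,-32,0,-7,-1],[-33,-65,0,-14,-1],[-49,-97,0,-21,-1],[-66,-130,0,-28,-1],[-82,-162,0,-35,-1],[-99,-195,0,-42,-1],[-115,-227,0,-49,-1],[-132,-260,0,-56,-1]]]'

```text
t: 10.17
eef_pos: [577.1, -93.6, 199.7]
tcp_rot: [-3.142, -0.0, -0.079]
ft_force: [0.8, -0.4, -1.3]
opening: 0.086
grip_force: 30.0
```

Emit:
step_arm --plan '[[[0,0,0,-7,-1],[0,0,0,-14,-1],[0,0,0,-21,-1],[0,0,0,-28,-1],[0,0,0,-35,-1],[0,0,0,-42,-1],[0,0,0,-49,-1],[0,0,0,-56,-1]]]'

```text
t: 10.83
eef_pos: [576.3, -95.2, 199.6]
tcp_rot: [-3.141, 0.0, 0.898]
ft_force: [-0.1, 0.1, -1.4]
opening: 0.082
grip_force: 30.0
```

Emit:
step_arm --plan '[[[0,0,0,-7,-1],[0,0,0,-14,-1],[0,0,0,-21,-1],[0,0,0,-28,-1],[0,0,0,-35.5,-1],[0,0,0,-35.5,-1],[0,0,0,-35.5,-1]]]'

```text
t: 11.42
eef_pos: [576.4, -95.2, 199.6]
tcp_rot: [-3.141, -0.0, 1.508]
ft_force: [0.0, -0.2, -1.5]
opening: 0.08
grip_force: 30.0
```

```bash
python3 - <<'E'
from h import *
s=env.state();print(s['t'],s['eef_pos'],s['tcp_rot'],s['opening'],s['grip_force'],s['joints'][5])
im,c=snap('wrist','w4.png')
b=cv2.convertScaleAbs(im,alpha=1.5);cv2.imwrite('pics/w4b.png',b)
hsv=cv2.cvtColor(im,cv2.COLOR_BGR2HSV)
for n,lo,hi in(('blue',(100,150,60),(125,255,255)),('green',(50,90,30),(85,255,255))):
    k=max(cv2.findContours(cv2.inRange(hsv,lo,hi),0,2)[0],key=cv2.contourArea)
    r=cv2.minAreaRect(k);P=np.array([onz(c,q,12) for q in cv2.boxPoints(r)]);print(n,r,P.mean(0),P[:,:2].round(1).tolist())
E
```

```text
11.4167 [576.35293929 -95.22665242 199.62998454] [-3.14149278e+00 -1.42426538e-04  1.50839401e+00] 0.07990715957397156 29.993745982646942 -0.2145208035883154
blue ((327.5126953125, 76.97734069824219), (43.720176696777344, 118.1048812866211), 2.6630005836486816) [662.6569216   11.12664446  12.        ] [[634.4, -47.1], [642.7, 74.5], [688.6, 69.7], [685.0, -52.6]]
green ((176.0579833984375, 73.53275299072266), (124.58460235595703, 52.338096618652344), 85.76361083984375) [495.99300589  24.78304335  12.        ] [[471.8, 88.5], [527.0, 88.7], [523.1, -38.8], [462.1, -39.4]]
```

View pics/w4b.png

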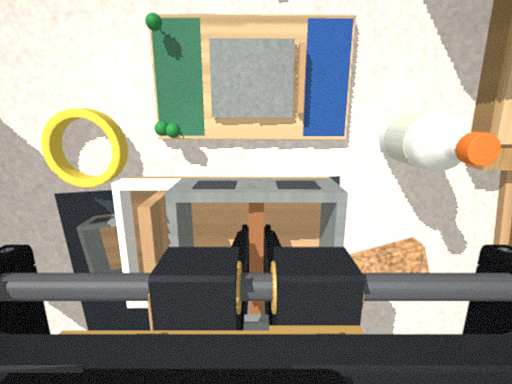

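The view shows plinth corners at (211,39), (295,40), (293,118) and (212,118), with the board at (154,16)–(348,139). The held storey's far rim runs from (166,180) to (345,181).

```bash
python3 - <<'E'
from h import *
c=env.get_calibration('wrist')
k=[onz(c,q,20) for q in((211,39),(295,40),(293,118),(212,118))]
print('plinth',np.mean(k,0),'yaw top',yawof(k[1],k[0]),'bot',yawof(k[2],k[3]),'left',yawof(k[3],k[0]),'right',yawof(k[2],k[1]))
b=[onz(c,q,12) for q in((154,16),(355,17),(348,139),(150,138))]
print('board',np.mean(b,0),'yaw',yawof(b[1],b[0]),yawof(b[2],b[3]),'L',np.linalg.norm(b[1]-b[0]))
r=[onz(c,q,226) for q in((166,181),(345,181))]; print('held far rim',r,yawof(*r))
ct=env.get_calibration('top')
go(577,15.5,120,86.5)
E
```

```text
plinth [580.2947778   15.25143721  20.        ] yaw top 175.7593220963539 bot 176.37971608834977 left 84.9102179457643 right 86.73366173988614
board [579.01090537  15.59175458  12.        ] yaw 176.12311289799447 176.09563698483842 L 211.57187334872978
held far rim [array([536.07602354, -49.12502912, 226.        ]), array([622.57078162, -54.59435076, 226.        ])] -3.6181659216696165
shift [ 1.106e+02 -6.400e+00  7.960e+01 -1.000e-01] alt turn 359.9 q6 now -12.2 q6 at goal(approx) 5.0
```

Emit:
step_arm --plan '[[[40,-2,0,0.4,-1],[80,-4,0,0.4,-1],[110,-4,0,0.4,-1],[110,-4,40,0.4,-1],[110,-4,80,0.4,-1],[110,-4,115,0.4,-1],[110,-4,140,0.4,-1],[110,-4,140,0.4,-1]]]'

```text
t: 12.13
eef_pos: [576.6, 15.1, 55.2]
tcp_rot: [-3.134, -0.0, 1.502]
ft_force: [-1.0, -0.3, -0.8]
opening: 0.079
grip_force: 30.0
```

Emit:
step_arm --plan '[[[0,0,8,0,-1],[0,0,16,0,-1],[0,0,22,0,-1],[0,0,25,0,-1],[0,0,25,0,-1]]]'

```text
t: 12.55
eef_pos: [579.1, 14.7, 34.8]
tcp_rot: [3.141, -0.0, 1.504]
ft_force: [0.2, -0.1, -0.7]
opening: 0.084
grip_force: 30.0
```

Emit:
step_arm --plan '[[[0,0,1.5,0,-1],[0,0,2.5,0,-1],[0,0,2.5,0,-1]]]'

```text
t: 12.8
eef_pos: [579.4, 14.7, 33.3]
tcp_rot: [3.14, -0.0, 1.505]
ft_force: [-2.5, -0.6, 6.7]
opening: 0.08
grip_force: 30.0
```

Emit:
step_arm --plan '[[[0,0,0,0,-0.16],[0,0,0,0,-0.16],[0,0,0,0,-0.16],[0,0,-30,0,-0.16],[0,0,-70,0,-0.16],[0,0,-110,0,-0.16],[0,0,-150,0,-0.16],[0,0,-190,0,-0.16]]]'

```text
t: 13.47
eef_pos: [578.6, 14.8, 224.2]
tcp_rot: [-3.142, -0.0, 1.505]
ft_force: [1.0, -0.2, -0.1]
opening: 0.419
grip_force: 0.0
```

```bash
python3 - <<'E'
from h import *
s=env.state();print(s['t'],s['eef_pos'],s['tcp_rot'],s['opening'],s['joints'][5])
im,c=snap('wrist','w5.png')
np.save('w5E.npy',np.array(c['extrinsics']))
b=cv2.convertScaleAbs(im,alpha=1.5);cv2.imwrite('pics/w5b.png',cv2.resize(b[0:260,90:420],None,fx=2.3,fy=2.3,interpolation=cv2.INTER_CUBIC))
E
```

```text
13.4667 [578.59838589  14.80584869 224.18937309] [-3.14157666e+00 -7.71613765e-05  1.50473805e+00] 0.41874629817701936 -0.022543282103545254
```

View pics/w5b.png

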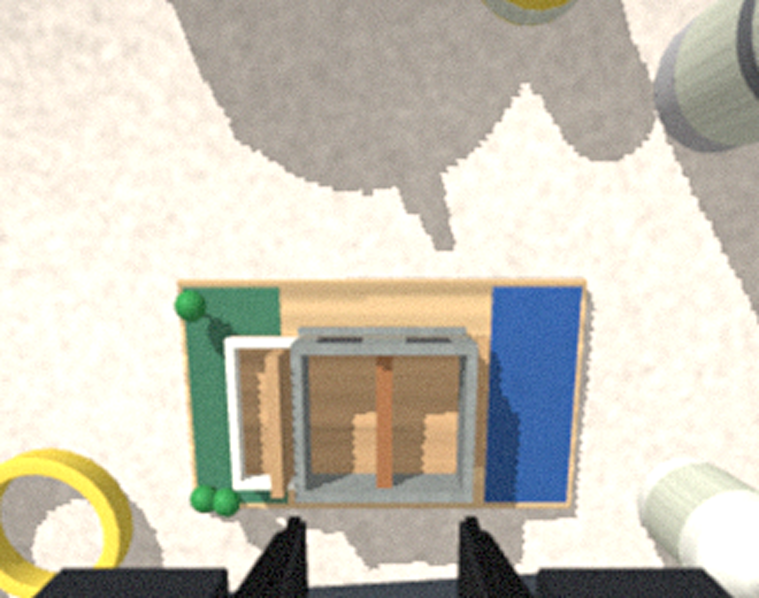

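The crop shows storey C square on the plinth with its terrace over the lawn. Its rim corners in crop pixels are (292,340), (477,338), (475,500) and (295,502).

```bash
python3 - <<'E'
from h import *
c=env.get_calibration('wrist')
f=lambda p:(p[0]/2.3+90,p[1]/2.3)
def quad(px,z,n):
    k=[onz(c,f(q),z) for q in px]; print(n,np.round(np.mean(k,0),1),'yaw',round(yawof(k[1],k[0]),1),round(yawof(k[2],k[3]),1),'L',[round(np.linalg.norm(k[i]-k[i-1]),1) for i in range(4)])
quad([(292,340),(477,338),(475,500),(295,502)],60,'storey')
quad([(180,281),(586,281),(577,506),(193,506)],12,'board')
go(411,-171.5,224,93.9)
E
```

```text
storey [584.9  11.6  60. ] yaw 176.8 176.7 L [np.float64(83.5), np.float64(90.2), np.float64(83.6), np.float64(93.6)]
board [585.7  14.8  12. ] yaw 176.2 176.0 L [np.float64(129.3), np.float64(221.0), np.float64(130.2), np.float64(228.2)]
shift [-197.  -157.6    8.    -7.7] alt turn 352.3 q6 now -1.3 q6 at goal(approx) -26.5
```

Emit:
step_arm --plan '[[[-197,-157,6,-7.7,-0.16],[-197,-157,6,-7.7,-0.16],[-197,-157,6,-7.7,-0.16],[-197,-157,6,-7.7,-0.16],[-197,-157,6,-7.7,-0.16],[-197,-157,6,-7.7,-0.16],[-197,-157,6,-7.7,-0.16],[-197,-157,6,-7.7,-0.16]]]'

```text
t: 14.18
eef_pos: [408.3, -172.9, 216.2]
tcp_rot: [3.141, 0.0, 1.635]
ft_force: [0.4, -0.1, 0.4]
opening: 0.422
grip_force: 0.0
```

Emit:
step_arm --plan '[[[0,0,0,0,-0.16],[0,0,0,0,-0.16],[0,0,0,0,-0.16]]]'

```text
t: 14.43
eef_pos: [410.1, -170.6, 216.0]
tcp_rot: [3.142, -0.0, 1.641]
ft_force: [-0.3, -0.0, -0.3]
opening: 0.42
grip_force: 0.0
```

```bash
python3 - <<'E'
from h import *
s=env.state();print(s['t'],s['eef_pos'],s['tcp_rot'],s['opening'],s['joints'][5])
im,c=snap('wrist','w6.png')
b=cv2.convertScaleAbs(im,alpha=1.6);cv2.imwrite('pics/w6b.png',cv2.resize(b[90:250,150:370],None,fx=3.5,fy=3.5,interpolation=cv2.INTER_CUBIC))
E
```

```text
14.4333 [ 410.05222231 -170.58923413  215.98121277] [ 3.14155387e+00 -1.62998525e-04  1.64095937e+00] 0.42040757889479463 -0.6135465771627719
```

View pics/w6b.png

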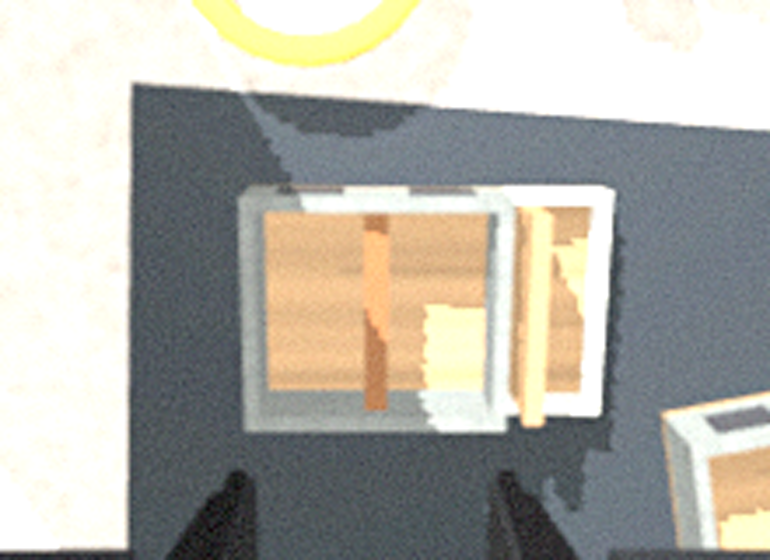

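The crop shows storey B with rim corners at (240,192), (514,194), (507,432) and (246,432), and its wall from (375,213) to (374,410). The terrace is on the right (+x).

```bash
python3 - <<'E'
from h import *
c=env.get_calibration('wrist')
f=lambda p:(p[0]/3.5+150,p[1]/3.5+90)
storey(c,[f((374,410)),f((375,213))],[f(q) for q in((514,194),(507,432),(240,192),(246,432))])
for y in(4,):
    go(411,-171.5,11,90+y)
E
```

```text
wall mid [ 411.6 -171.1] len 68.6 yaw 93.8 | rim ctr [ 412.3 -170.1] L 89.2 yaw 3.8
shift [ -1.    0.9 205.    0. ] alt turn -360.0 q6 now -35.2 q6 at goal(approx) -26.6
```

Emit:
step_arm --plan '[[[0,2,30,0.2,-0.16],[0,2,70,0.2,-0.16],[0,2,110,0.2,-0.16],[0,2,150,0.2,-0.16],[0,2,180,0.2,-0.16],[0,2,197,0.2,-0.16],[0,2,204,0.2,-0.16],[0,2,204,0.2,-0.16]]]'

```text
t: 15.15
eef_pos: [411.2, -170.5, 10.8]
tcp_rot: [-3.139, -0.002, 1.637]
ft_force: [-0.1, -0.6, 0.9]
opening: 0.421
grip_force: 0.0
```

Emit:
step_arm --plan '[[[0,0,0,0,-1],[0,0,0,0,-1],[0,0,0,0,-1],[0,0,0,0,-1],[0,0,0,0,-1],[0,0,0,0,-1]]]'

```text
t: 15.65
eef_pos: [411.6, -171.4, 12.7]
tcp_rot: [3.141, 0.001, 1.636]
ft_force: [-1.1, 1.4, 9.6]
opening: 0.086
grip_force: 30.0
```

Emit:
step_arm --plan '[[[0,0,-20,0,-1],[0,0,-60,0,-1],[0,0,-100,0,-1],[0,0,-140,0,-1],[0,0,-170,0,-1],[0,0,-190,0,-1],[0,0,-200,0,-1]]]'

```text
t: 16.23
eef_pos: [411.7, -171.5, 215.1]
tcp_rot: [3.138, 0.002, 1.636]
ft_force: [-0.3, -0.3, -2.7]
opening: 0.081
grip_force: 30.0
```

Emit:
step_arm --plan '[[[12,33,0,3,-1],[24,66,0,6,-1],[38,100,0,7.5,-1],[52,135,0,7.5,-1],[65,170,0,7.5,-1],[65,170,0,7.5,-1],[65,170,0,7.5,-1],[65,170,0,7.5,-1]]]'

```text
t: 16.9
eef_pos: [576.0, -95.3, 211.7]
tcp_rot: [-3.14, -0.0, 1.505]
ft_force: [-0.2, -0.3, -1.2]
opening: 0.079
grip_force: 30.0
```

```bash
python3 - <<'E'
from h import *
s=env.state();print(s['t'],s['eef_pos'],s['tcp_rot'],s['opening'],s['grip_force'])
im,c=snap('wrist','w7.png')
b=cv2.convertScaleAbs(im,alpha=1.5);cv2.imwrite('pics/w7b.png',cv2.resize(b[0:240,100:400],None,fx=2.5,fy=2.5,interpolation=cv2.INTER_CUBIC))
E
```

```text
16.9 [575.97566333 -95.31598982 211.66374196] [-3.14019287e+00 -2.30961261e-04  1.50521358e+00] 0.07858912415778903 29.99967098236084
```

View pics/w7b.png

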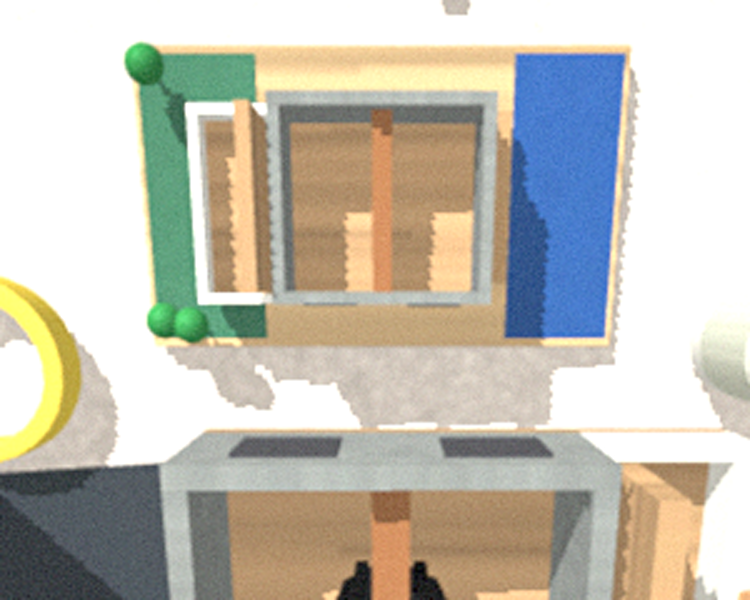

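The crop shows storey 1's rim at (267,92), (497,92), (491,301) and (273,301), with the held storey's far rim corners near (163,466) and (619,461).

```bash
python3 - <<'E'
from h import *
c=env.get_calibration('wrist')
f=lambda p:(p[0]/2.5+100,p[1]/2.5)
def quad(px,z,n):
    k=[onz(c,f(q),z) for q in px]; print(n,np.round(np.mean(k,0),1),'yaw',round(yawof(k[1],k[0]),1),round(yawof(k[2],k[3]),1),'L',[round(float(np.linalg.norm(k[i]-k[i-1])),1) for i in range(4)])
quad([(267,92),(497,92),(491,301),(273,301)],60,'storey')
quad([(135,46),(630,47),(610,346),(155,346)],12,'board')
r=[onz(c,f(q),238.7) for q in((163,466),(619,461))];print(np.mean(r,0),np.linalg.norm(r[1]-r[0]),yawof(*r)); s=env.state(); print(s['eef_pos'],s['tcp_rot'][2])
go(579,14.8,120,86.2)
E
```

```text
storey [580.   11.9  60. ] yaw 176.2 176.2 L [78.0, 88.6, 78.0, 90.0]
board [579.9  15.4  12. ] yaw 176.1 176.2 L [128.8, 216.0, 128.3, 219.2]
[579.11692079 -54.4173502  238.7       ] 88.44760313414778 -3.1362353757108807
[575.78063498 -95.64185417 211.9628227 ] 1.5045123430387606
shift [110.4  -4.1  92.    0. ] alt turn -360.0 q6 now -12.1 q6 at goal(approx) 5.3
```

Storey 1 sits about 3 mm low in y relative to the board. I will set B down briefly beside the board and shift storey 1.

Emit:
step_arm --plan '[[[-25,0,0,0,-1],[-25,0,40,0,-1],[-25,0,80,0,-1],[-25,0,120,0,-1],[-25,0,160,0,-1],[-25,0,185,0,-1],[-25,0,194,0,-1],[-25,0,198,0,-1]]]'

```text
t: 17.62
eef_pos: [574.1, -120.8, 13.2]
tcp_rot: [-3.139, -0.001, 1.504]
ft_force: [-0.1, 0.0, -0.5]
opening: 0.08
grip_force: 30.0
```

Emit:
step_arm --plan '[[[0,0,1,0,-1],[0,0,1,0,-0.16],[0,0,1,0,-0.16],[0,0,1,0,-0.16],[0,0,-30,0,-0.16],[0,0,-70,0,-0.16],[0,0,-110,0,-0.16],[0,0,-150,0,-0.16]]]'

```text
t: 18.28
eef_pos: [574.9, -120.2, 166.9]
tcp_rot: [3.141, 0.0, 1.505]
ft_force: [0.7, -0.2, 0.2]
opening: 0.414
grip_force: 0.0
```

Emit:
step_arm --plan '[[[40,-1,0,0,-0.16],[80,-3,0,0,-0.16],[120,-4,0,0,-0.16],[132,-4,20,0,-0.16],[132,-4,60,0,-0.16],[132,-4,95,0,-0.16],[132,-4,120,0,-0.16],[132,-4,128,0,-0.16]]]'

```text
t: 18.95
eef_pos: [578.5, 12.0, 33.6]
tcp_rot: [-3.138, -0.0, 1.505]
ft_force: [0.2, 0.2, 0.4]
opening: 0.419
grip_force: 0.0
```

Emit:
step_arm --plan '[[[0,0,0,0,-0.16],[0,0,0,0,-1],[0,0,0,0,-1],[0,0,0,0,-1],[0,0,0,0,-1],[0,0,0,0,-1]]]'

```text
t: 19.45
eef_pos: [580.2, 11.6, 37.1]
tcp_rot: [3.14, -0.0, 1.505]
ft_force: [-0.3, 0.6, 0.3]
opening: 0.126
grip_force: 0.0
```

Emit:
step_arm --plan '[[[0,0,0,0,-1],[0,0,0,0,-1],[0,0,0,0,-1]]]'

```text
t: 19.7
eef_pos: [580.1, 11.6, 36.8]
tcp_rot: [3.141, -0.0, 1.505]
ft_force: [-0.2, -0.3, 6.5]
opening: 0.084
grip_force: 30.0
```

Emit:
step_arm --plan '[[[0,0,-2,0,-1],[0,0,-3,0,-1],[2,0,-3,0,-1],[3.5,0,-3,0,-1],[3.5,0,-3,0,-1],[3.5,0,-3,0,-1]]]'

```text
t: 20.2
eef_pos: [580.0, 15.3, 39.0]
tcp_rot: [-3.141, -0.0, 1.505]
ft_force: [0.0, 0.2, -0.9]
opening: 0.083
grip_force: 30.0
```

Emit:
step_arm --plan '[[[0,0,2,0,-1],[0,0,3.5,0,-1],[0,0,3.5,0,-1],[0,0,3.5,0,-1]]]'

```text
t: 20.53
eef_pos: [580.2, 15.2, 36.8]
tcp_rot: [3.141, -0.0, 1.505]
ft_force: [-4.3, 0.7, 15.1]
opening: 0.079
grip_force: 30.0
```

Emit:
step_arm --plan '[[[0,0,0,0,-0.16],[0,0,0,0,-0.16],[0,0,0,0,-0.16],[0,0,-40,0,-0.16],[0,0,-80,0,-0.16],[-40,1,-100,0,-0.16],[-80,2,-100,0,-0.16],[-120,3,-100,0,-0.16]]]'

```text
t: 21.2
eef_pos: [575.6, -105.8, 137.3]
tcp_rot: [3.139, 0.001, 1.507]
ft_force: [0.1, -0.6, 0.5]
opening: 0.42
grip_force: 0.0
```

Emit:
step_arm --plan '[[[-16,1,20,0,-0.16],[-16,1,60,0,-0.16],[-16,1,95,0,-0.16],[-16,1,115,0,-0.16],[-16,1,122,0,-0.16],[-16,1,122,0,-0.16],[-16,1,122,0,-1],[-16,1,122,0,-1]]]'

```text
t: 21.87
eef_pos: [575.9, -121.0, 15.1]
tcp_rot: [3.139, 0.0, 1.505]
ft_force: [0.1, -0.6, 0.3]
opening: 0.336
grip_force: 0.0
```

Emit:
step_arm --plan '[[[0,0,0,0,-1],[0,0,0,0,-1],[0,0,0,0,-1],[0,0,0,0,-1],[0,0,0,0,-1],[0,0,0,0,-1]]]'

```text
t: 22.37
eef_pos: [575.4, -120.9, 14.3]
tcp_rot: [3.141, 0.0, 1.505]
ft_force: [-1.1, 1.4, 7.5]
opening: 0.084
grip_force: 30.0
```

Emit:
step_arm --plan '[[[0,0,-30,0,-1],[0,0,-70,0,-1],[0,0,-110,0,-1],[0,0,-120,0,-1],[40,-1,-120,0,-1],[80,-2,-120,0,-1],[115,-3,-120,0,-1],[135,-4,-120,0,-1]]]'

```text
t: 23.03
eef_pos: [579.5, 17.1, 133.4]
tcp_rot: [-3.141, -0.0, 1.506]
ft_force: [0.4, -0.2, -1.0]
opening: 0.077
grip_force: 30.0
```

Emit:
step_arm --plan '[[[0,0,0,0,-1],[0,0,0,0,-1],[0,0,20,0,-1],[0,0,40,0,-1],[0,0,50,0,-1],[0,0,55,0,-1],[0,0,55,0,-1],[0,0,55,0,-1]]]'

```text
t: 23.7
eef_pos: [580.2, 13.6, 78.9]
tcp_rot: [3.141, -0.0, 1.504]
ft_force: [-0.9, -0.0, -1.1]
opening: 0.081
grip_force: 30.0
```

Emit:
step_arm --plan '[[[1,0,2,0,-1],[1,0,4,0,-1],[1,0,5.5,0,-1],[1,0,5.5,0,-1]]]'

```text
t: 24.03
eef_pos: [580.4, 15.1, 74.3]
tcp_rot: [3.14, 0.0, 1.505]
ft_force: [-3.0, 0.1, 7.9]
opening: 0.081
grip_force: 30.0
```

Emit:
step_arm --plan '[[[0,0,0,0,-0.16],[0,0,0,0,-0.16],[0,0,0,0,-0.16],[0,0,-35,0,-0.16],[0,0,-75,0,-0.16],[0,0,-115,0,-0.16],[0,0,-145,0,-0.16],[0,0,-145,0,-0.16]]]'

```text
t: 24.7
eef_pos: [582.1, 15.0, 224.3]
tcp_rot: [3.132, 0.0, 1.505]
ft_force: [0.2, -0.4, 1.1]
opening: 0.422
grip_force: 0.0
```

Emit:
step_arm --plan '[[[-252,13,0,56,-0.16],[-252,13,0,56,-0.16],[-252,13,0,56,-0.16],[-252,13,0,56,-0.16],[-252,13,0,56,-0.16],[-252,13,0,56,-0.16],[-252,13,0,56,-0.16],[-252,13,0,56,-0.16]]]'

```text
t: 25.37
eef_pos: [575.8, -239.9, 217.0]
tcp_rot: [-3.141, 0.0, 0.517]
ft_force: [0.3, 0.7, -0.2]
opening: 0.423
grip_force: 0.0
```

Emit:
step_arm --plan '[[[0,0,0,56,-0.16],[0,0,0,56,-0.16],[0,0,0,56,-0.16],[0,0,0,56,-0.16],[0,0,0,56,-0.16],[0,0,0,56,-0.16],[0,0,0,56,-0.16],[0,0,0,56,-0.16]]]'

```text
t: 26.03
eef_pos: [576.3, -237.1, 217.4]
tcp_rot: [-3.141, 0.001, -0.456]
ft_force: [0.2, 1.0, 0.5]
opening: 0.42
grip_force: 0.0
```

Emit:
step_arm --plan '[[[0,0,0,49.5,-0.16],[0,0,0,49.5,-0.16],[0,0,0,49.5,-0.16],[0,0,0,49.5,-0.16],[0,0,0,49.5,-0.16],[0,0,0,49.5,-0.16],[0,0,0,49.5,-0.16],[0,0,0,49.5,-0.16]]]'

```text
t: 26.7
eef_pos: [576.3, -237.1, 217.5]
tcp_rot: [3.141, 0.001, -1.319]
ft_force: [-0.0, -0.6, -0.3]
opening: 0.417
grip_force: 0.0
```

```bash
python3 - <<'E'
from h import *
s=env.state();print(s['t'],s['eef_pos'],s['tcp_rot'],s['opening'],s['joints'][5])
im,c=snap('wrist','w8.png')
b=cv2.convertScaleAbs(im,alpha=1.6);cv2.imwrite('pics/w8b.png',cv2.resize(b[90:250,150:370],None,fx=3.5,fy=3.5,interpolation=cv2.INTER_CUBIC))
E
```

```text
26.7 [ 576.30269263 -237.10883114  217.50291949] [ 3.14118194e+00  5.20839758e-04 -1.31908691e+00] 0.4172639031878484 2.393516745183562
```

View pics/w8b.png

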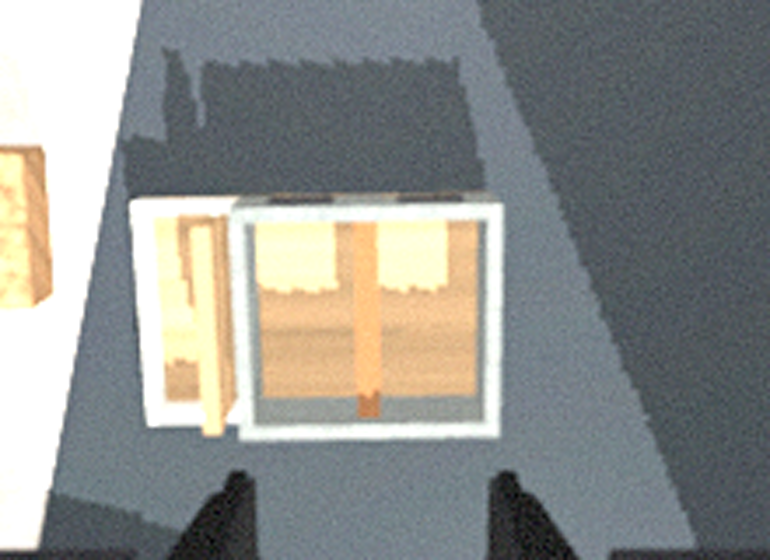

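The crop shows storey A with rim corners (232,203), (504,203), (499,437) and (240,438), and its wall from (368,221) to (369,416).

```bash
python3 - <<'E'
from h import *
c=env.get_calibration('wrist')
f=lambda p:(p[0]/3.5+150,p[1]/3.5+90)
storey(c,[f((369,416)),f((368,221))],[f(q) for q in((232,203),(240,438),(504,203),(499,437))])
go(576,-236.7,11,-75.5)
E
```

```text
wall mid [ 576.5 -234.5] len 68.4 yaw -74.9 | rim ctr [ 576.6 -235.3] L 89.1 yaw 14.9
shift [-5.000e-01  2.000e-01  2.066e+02  3.000e-01] alt turn -359.7 q6 now 136.7 q6 at goal(approx) 143.2
```

Emit:
step_arm --plan '[[[-2,-1,30,-0.4,-0.16],[-2,-1,70,-0.4,-0.16],[-2,-1,110,-0.4,-0.16],[-2,-1,150,-0.4,-0.16],[-2,-1,180,-0.4,-0.16],[-2,-1,197,-0.4,-0.16],[-2,-1,204,-0.4,-0.16],[-2,-1,204,-0.4,-0.16]]]'

```text
t: 27.42
eef_pos: [576.2, -234.7, 12.5]
tcp_rot: [3.14, 0.002, -1.304]
ft_force: [-0.2, 0.1, -0.1]
opening: 0.422
grip_force: 0.0
```

Emit:
step_arm --plan '[[[0,0,0,0,-0.16],[0,0,0,0,-1],[0,0,0,0,-1],[0,0,0,0,-1],[0,0,0,0,-1],[0,0,0,0,-1],[0,0,0,0,-1],[0,0,0,0,-1]]]'

```text
t: 28.08
eef_pos: [577.0, -235.0, 14.5]
tcp_rot: [-3.141, -0.0, -1.307]
ft_force: [-1.1, -0.6, 3.8]
opening: 0.082
grip_force: 30.0
```

Emit:
step_arm --plan '[[[0,0,-20,0,-1],[0,0,-60,0,-1],[0,0,-100,0,-1],[0,0,-140,0,-1],[0,0,-180,0,-1],[0,0,-215,0,-1],[0,0,-215,-7,-1],[0,0,-215,-14,-1]]]'

```text
t: 28.75
eef_pos: [577.3, -235.2, 231.5]
tcp_rot: [-3.139, -0.003, -1.057]
ft_force: [-0.5, -0.7, -2.3]
opening: 0.085
grip_force: 30.0
```

Emit:
step_arm --plan '[[[-27,-16,0,-7,-1],[-54,-31,0,-14,-1],[-81,-47,0,-21,-1],[-108,-62,0,-28,-1],[-136,-78,0,-35,-1],[-163,-93,0,-42,-1],[-190,-109,0,-49,-1],[-217,-124,0,-56,-1]]]'

```text
t: 29.42
eef_pos: [579.3, 16.5, 228.9]
tcp_rot: [-3.141, 0.0, -0.079]
ft_force: [0.2, -0.2, -1.6]
opening: 0.08
grip_force: 30.0
```

Emit:
step_arm --plan '[[[0,0,0,-7,-1],[0,0,0,-14,-1],[0,0,0,-21,-1],[0,0,0,-28,-1],[0,0,0,-35,-1],[0,0,0,-42,-1],[0,0,0,-49,-1],[0,0,0,-56,-1]]]'

```text
t: 30.08
eef_pos: [579.4, 14.9, 228.8]
tcp_rot: [-3.141, 0.0, 0.898]
ft_force: [-0.3, -0.7, -1.2]
opening: 0.081
grip_force: 30.0
```

Emit:
step_arm --plan '[[[0,0,0,-7,-1],[0,0,0,-14,-1],[0,0,0,-21,-1],[0,0,0,-28,-1],[0,0,0,-35,-1],[0,0,0,-35,-1],[0,0,0,-35,-1],[0,0,0,-35,-1]]]'

```text
t: 30.75
eef_pos: [579.5, 14.9, 229.0]
tcp_rot: [-3.141, -0.0, 1.499]
ft_force: [0.4, -0.2, -1.1]
opening: 0.084
grip_force: 30.0
```

Emit:
step_arm --plan '[[[0,1,30,0,-1],[0,1,65,0,-1],[0,1,90,0,-1],[0,1,105,0,-1],[0,1,110,0,-1],[0,1,110,0,-1],[0,1,110,0,-1]]]'

```text
t: 31.33
eef_pos: [581.0, 14.8, 119.8]
tcp_rot: [3.141, -0.0, 1.502]
ft_force: [0.4, 0.5, -2.1]
opening: 0.082
grip_force: 30.0
```

Emit:
step_arm --plan '[[[0,0,2,0,-1],[0,0,4,0,-1],[0,0,5.5,0,-1],[0,0,5.5,0,-1]]]'

```text
t: 31.67
eef_pos: [581.0, 14.8, 114.5]
tcp_rot: [3.14, -0.0, 1.503]
ft_force: [-0.2, -0.1, 3.4]
opening: 0.082
grip_force: 30.0
```

Emit:
step_arm --plan '[[[0,0,0,0,-0.16],[0,0,0,0,-0.16],[0,0,0,0,-0.16],[0,0,-35,0,-0.16],[0,0,-75,0,-0.16],[0,0,-115,0,-0.16],[0,0,-155,0,-0.16],[0,0,-190,0,-0.16]]]'

```text
t: 32.33
eef_pos: [580.4, 14.9, 306.5]
tcp_rot: [3.14, -0.0, 1.503]
ft_force: [0.7, -0.9, 0.1]
opening: 0.42
grip_force: 0.0
```

Emit:
step_arm --plan '[[[0,0,0,0,0],[0,0,0,0,0],[0,0,0,0,0]]]'

```text
t: 32.58
eef_pos: [580.2, 14.9, 302.9]
tcp_rot: [-3.141, -0.0, 1.503]
ft_force: [-0.4, -0.4, -0.5]
opening: 0.496
grip_force: 0.0
```

```bash
python3 - <<'E'
from h import *
s=env.state();print(s['t'],s['eef_pos'],s['tcp_rot'])
w,c=snap('wrist','w9.png'); sc,_=snap('scene','s9.png')
A=cv2.resize(cv2.convertScaleAbs(w,alpha=1.4)[60:250,130:390],(800,585),interpolation=cv2.INTER_CUBIC)[:, :]
A=cv2.resize(A,(440,322)); B=cv2.resize(sc[90:290,210:400],(360,379),interpolation=cv2.INTER_CUBIC)
M=np.zeros((379,800,3),np.uint8);M[:322,:440]=A;M[:,440:]=B;cv2.imwrite('pics/m9.png',M)
E
```

```text
32.5833 [580.21163139  14.85697972 302.87921458] [-3.14072510e+00 -9.32773845e-05  1.50298257e+00]
```

View pics/m9.png

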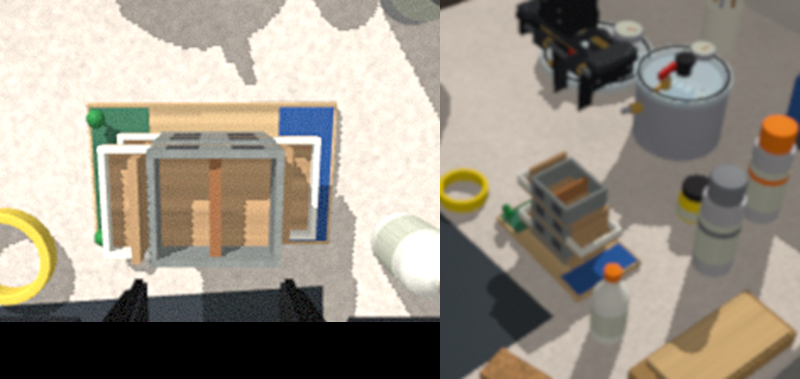

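The montage shows all three storeys stacked square with terraces alternating lawn, pond, lawn. The top rim in montage pixels is near (147,156), (284,152), (281,263) and (150,264).

```bash
python3 - <<'E'
from h import *
c=env.get_calibration('wrist')
f=lambda p:(p[0]/1.692+130,p[1]/1.695+60)
k=[onz(c,f(q),140) for q in((147,156),(284,153),(281,263),(150,264))]
print('rim',np.mean(k,0),yawof(k[1],k[0]),yawof(k[2],k[3]),[round(float(np.linalg.norm(k[i]-k[i-1])),1) for i in range(4)])
b=[onz(c,f(q),12) for q in((86,103),(336,103),(329,241),(97,241))]
print('board',np.mean(b,0))
im,ct=snap('top','t9.png')
hsv=cv2.cvtColor(im,cv2.COLOR_BGR2HSV)
m=cv2.inRange(hsv,(0,180,100),(6,255,255))|cv2.inRange(hsv,(174,180,100),(180,255,255))
for q in cv2.findContours(m,0,2)[0]:
    if cv2.contourArea(q)>15: r=cv2.minAreaRect(q);P=np.array([onz(ct,z,179) for z in cv2.boxPoints(r)]);print('red',P.mean(0),P[:,:2].round().tolist())
m=cv2.inRange(im,(0,0,0),(40,40,40))[150:240,80:160]
for q in cv2.findContours(m,0,2)[0]:
    if 30<cv2.contourArea(q)<400: (x,y),r=cv2.minEnclosingCircle(q);print('dark',x+80,y+150,r,onz(ct,(x+80,y+150),171))
for n,p in(('jar',(172,143)),('tape',(257,235))): print(n,onz(ct,p,24))
w2=cv2.imread('pics/w2.png')
go(498,360,250,98)
E
```

```text
rim [581.60181586  13.60671627 140.        ] 177.38261792938496 176.6311912656649 [73.5, 88.5, 74.7, 89.7]
board [578.9712963   17.98785835  12.        ]
red [245.36870064 299.54823201 179.        ] [[221.0, 309.0], [271.0, 300.0], [269.0, 290.0], [219.0, 299.0]]
red [506.49548153 301.7590602  179.        ] [[510.0, 321.0], [511.0, 282.0], [503.0, 282.0], [502.0, 321.0]]
dark 115.97058868408203 192.0882339477539 6.325339317321777 [498.75580016 356.70605977 171.        ]
jar [667.14030626 229.40379676  24.        ]
tape [377.44833162 -47.57543028  24.        ]
shift [ 338.8 -105.4   52.2  -11.9] alt turn 348.1 q6 now -1.2 q6 at goal(approx) 27.9
```

Emit:
step_arm --plan '[[[300,-92,0,-11.9,0.26],[300,-92,0,-11.9,0.26],[300,-92,0,-11.9,0.26],[300,-92,0,-11.9,0.26],[300,-92,0,-11.9,0.26],[300,-92,0,-11.9,0.26],[300,-92,0,-11.9,0.26],[300,-92,0,-11.9,0.26]]]'

```text
t: 33.4
eef_pos: [507.5, 323.9, 302.4]
tcp_rot: [-3.14, -0.0, 1.713]
ft_force: [-0.6, 0.1, -0.3]
opening: 0.632
grip_force: 0.0
```

Emit:
step_arm --plan '[[[42,-4,0,0,0.26],[42,-4,20,0,0.26],[42,-4,50,0,0.26],[42,-4,80,0,0.26],[42,-4,100,0,0.26],[42,-4,100,0,0.26],[42,-4,100,0,0.26],[42,-4,100,0,0.26]]]'

```text
t: 34.07
eef_pos: [499.8, 361.6, 204.5]
tcp_rot: [3.141, -0.0, 1.711]
ft_force: [0.0, 0.1, -1.3]
opening: 0.63
grip_force: 0.0
```

```bash
python3 - <<'E'
from h import *
s=env.state();print(s['t'],s['eef_pos'],np.degrees(s['tcp_rot'][2]),s['opening'])
im,c=snap('wrist','w10.png')
m=cv2.inRange(im,(0,0,0),(45,45,45));m[230:]=0
for q in cv2.findContours(m,0,2)[0]:
    if cv2.contourArea(q)>300: (x,y),r=cv2.minEnclosingCircle(q);print('dark',x,y,r,cv2.contourArea(q)/(np.pi*r*r),onz(c,(x,y),171))
hsv=cv2.cvtColor(im,cv2.COLOR_BGR2HSV)
m=cv2.inRange(hsv,(0,170,80),(7,255,255))|cv2.inRange(hsv,(173,170,80),(180,255,255))
for k in cv2.findContours(m,0,2)[0]:
    if cv2.contourArea(k)>100:
        r=cv2.minAreaRect(k);P=np.array([onz(c,q,179) for q in cv2.boxPoints(r)]);print(r,P.mean(0),P[:,:2].round().tolist())
go(499,361.7,147,98)
E
```

```text
34.0667 [499.80810329 361.63802924 204.53442521] 98.00994561944906 0.6299944062645249
dark 254.83761596679688 220.70579528808594 25.239484786987305 0.6448328671251057 [499.15385997 363.05504217 171.        ]
dark 254.91929626464844 202.8266143798828 99.15467071533203 0.04411235918522421 [497.37222621 376.21017004 171.        ]
dark 18.33333396911621 114.5 30.600116729736328 0.6039057612234041 [337.3190362  413.92952514 171.        ]
dark 46.859710693359375 107.95863342285156 100.65982818603516 0.03578174215466802 [355.78594452 420.63269298 171.        ]
dark 428.3694763183594 46.43032455444336 68.57662963867188 0.2461057315629839 [588.83016869 489.96506596 171.        ]
((254.5, 312.0), (22.0, 11.0), 90.0) [508.5637325  294.09277408 179.        ] [[503.0, 303.0], [511.0, 304.0], [514.0, 285.0], [506.0, 284.0]]
((11.500001907348633, 192.50001525878906), (27.891597747802734, 18.19017219543457), 14.03624439239502) [335.43307434 363.00177799 179.        ] [[325.0, 358.0], [329.0, 370.0], [346.0, 368.0], [342.0, 355.0]]
shift [ 0.1 -0.9 58.   0. ] alt turn -360.0 q6 now 21.7 q6 at goal(approx) 27.9
```

Emit:
step_arm --plan '[[[0,-1,25,0,0.26],[0,-1,45,0,0.26],[0,-1,57,0,0.26],[0,-1,57,0,0.26],[0,-1,57,0,-1],[0,-1,57,0,-1],[0,-1,57,0,-1],[0,-1,57,0,-1]]]'

```text
t: 34.78
eef_pos: [498.7, 361.5, 147.8]
tcp_rot: [3.14, -0.001, 1.711]
ft_force: [-0.7, 0.6, 0.3]
opening: 0.407
grip_force: 0.0
```

Emit:
step_arm --plan '[[[0,0,0,0,-1],[0,0,0,0,-1],[0,0,0,0,-1]]]'

```text
t: 35.03
eef_pos: [498.7, 361.5, 147.7]
tcp_rot: [3.14, -0.001, 1.711]
ft_force: [-1.0, 0.3, 7.1]
opening: 0.392
grip_force: 30.0
```

Emit:
step_arm --plan '[[[0,0,-5,0,-1],[0,0,-12,0,-1],[0,0,-25,0,-1],[0,0,-50,0,-1],[0,0,-70,0,-1],[0,0,-80,0,-1],[0,0,-80,0,-1]]]'

```text
t: 35.62
eef_pos: [498.8, 361.6, 229.0]
tcp_rot: [3.138, -0.001, 1.711]
ft_force: [0.6, 0.7, -4.4]
opening: 0.391
grip_force: 30.0
```

Emit:
step_arm --plan '[[[-25,-8,0,0,-1],[-60,-18,0,0,-1],[-95,-29,0,0,-1],[-130,-40,0,0,-1],[-155,-48,0,0,-1],[-170,-53,0,0,-1],[-170,-53,30,0,-1],[-170,-53,65,0,-1]]]'

```text
t: 36.28
eef_pos: [470.1, 184.7, 162.0]
tcp_rot: [3.138, -0.001, 1.709]
ft_force: [0.9, -0.1, -5.1]
opening: 0.391
grip_force: 30.0
```

Emit:
step_arm --plan '[[[0,0,35,0,-1],[0,0,70,0,-1],[0,0,100,0,-1],[0,0,120,0,-1],[0,0,126,0,-1],[0,0,126,0,-1]]]'

```text
t: 36.78
eef_pos: [468.5, 185.3, 33.9]
tcp_rot: [-3.138, 0.0, 1.711]
ft_force: [-1.0, 0.4, -4.3]
opening: 0.392
grip_force: 30.0
```

Emit:
step_arm --plan '[[[0,0,3,0,-1],[0,0,5.5,0,-1],[0,0,5.5,0,-1]]]'

```text
t: 37.03
eef_pos: [469.9, 185.7, 30.8]
tcp_rot: [3.14, -0.0, 1.711]
ft_force: [-0.5, 0.0, -4.5]
opening: 0.387
grip_force: 30.0
```

Emit:
step_arm --plan '[[[0,0,0,0,0.26],[0,0,0,0,0.26],[0,0,0,0,0.26],[0,0,-40,0,0.26],[0,0,-80,0,0.26],[0,0,-120,0,0.26],[0,0,-160,0,0.26],[0,0,-200,0,0.26]]]'

```text
t: 37.7
eef_pos: [469.1, 185.5, 232.8]
tcp_rot: [3.14, -0.0, 1.711]
ft_force: [0.8, 0.0, 0.3]
opening: 0.627
grip_force: 0.0
```

Emit:
step_arm --plan '[[[170,54,0,0,0],[170,54,0,0,0],[170,54,0,0,0],[170,54,0,0,0],[170,54,0,0,0],[170,54,0,0,0],[170,54,0,0,0],[170,54,0,0,0]]]'

```text
t: 38.37
eef_pos: [499.1, 360.4, 230.3]
tcp_rot: [-3.141, 0.0, 1.71]
ft_force: [0.2, -0.9, -0.0]
opening: 0.501
grip_force: 0.0
```

```bash
python3 - <<'E'
from h import *
s=env.state();print(s['t'],s['eef_pos'],np.degrees(s['tcp_rot'][2]),s['opening'])
im,c=snap('wrist','w11.png')
hsv=cv2.cvtColor(im,cv2.COLOR_BGR2HSV)
m=cv2.inRange(hsv,(95,70,40),(130,255,255));m[250:]=0
for k in cv2.findContours(m,0,2)[0]:
    if cv2.contourArea(k)>150:
        r=cv2.minAreaRect(k);P=np.array([onz(c,q,104) for q in cv2.boxPoints(r)]);print(np.round(r[0]),np.round(r[1],1),P.mean(0),P[:,:2].round(1).tolist())
cv2.imwrite('pics/w11b.png',cv2.resize(cv2.convertScaleAbs(im,alpha=1.5)[20:260,90:420],None,fx=2.3,fy=2.3,interpolation=cv2.INTER_CUBIC))
E
```

```text
38.3667 [499.08336687 360.35591831 230.28333132] 97.99346294812966 0.5012734267307704
[251. 186.] [26.3 48.2] [493.79109234 364.93304932 104.        ] [[468.0, 374.4], [515.2, 382.3], [520.2, 355.6], [471.8, 347.5]]
[448.  33.] [ 66. 125.] [647.89129629 525.71743626 104.        ] [[586.6, 543.6], [693.0, 558.6], [712.1, 508.2], [599.9, 492.4]]
```

View pics/w11b.png

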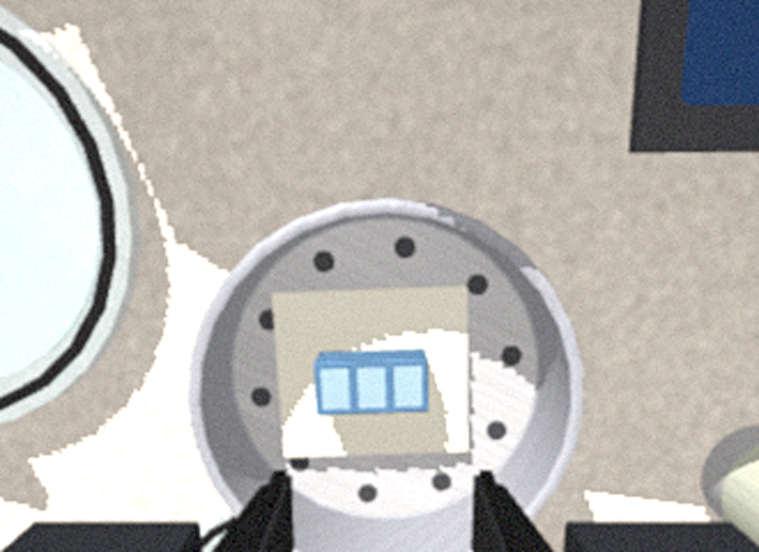

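The crop shows the open pot and the roof with its blue skylight. The skylight's top-face corners are (317,362), (426,359), (427,410) and (319,413).

```bash
python3 - <<'E'
from h import *
c=env.get_calibration('wrist')
f=lambda p:(p[0]/2.3+90,p[1]/2.3+20)
k=[onz(c,f(q),104) for q in((317,362),(426,359),(427,410),(319,413))]
print('sky',np.mean(k,0),yawof(k[0],k[1]),yawof(k[3],k[2]),[round(float(np.linalg.norm(k[i]-k[i-1])),1) for i in range(4)])
k=[onz(c,f(q),78) for q in((274,294),(467,286),(470,452),(284,458))]
print('plate',np.mean(k,0),yawof(k[0],k[1]),yawof(k[3],k[2]),[round(float(np.linalg.norm(k[i]-k[i-1])),1) for i in range(4)])
E
```

```text
sky [495.01218526 362.66356164 104.        ] 9.570680435789367 9.619045425582401 [23.0, 47.3, 23.0, 47.8]
plate [495.49414302 361.85594445  78.        ] 10.316180466378366 9.919763271676704 [79.8, 88.7, 80.4, 91.2]
```

Emit:
step_arm --plan '[[[2,-3,0,56,0.05],[2,-3,0,56,0.05],[2,-3,0,56,0.05],[2,-3,0,56,0.05],[2,-3,0,56,0.05],[2,-3,0,56,0.05],[2,-3,0,56,0.05],[2,-3,0,56,0.05]]]'

```text
t: 39.08
eef_pos: [496.3, 361.6, 230.6]
tcp_rot: [3.142, -0.0, 0.725]
ft_force: [-0.0, 0.3, -0.2]
opening: 0.526
grip_force: 0.0
```

Emit:
step_arm --plan '[[[0,0,0,32,0.05],[0,0,0,32,0.05],[0,0,0,32,0.05],[0,0,30,32,0.05],[0,0,60,32,0.05],[0,0,90,32,0.05],[0,0,110,32,0.05],[0,0,110,32,0.05]]]'

```text
t: 39.75
eef_pos: [494.7, 360.8, 116.8]
tcp_rot: [3.14, 0.006, 0.173]
ft_force: [-0.3, -0.0, -0.2]
opening: 0.524
grip_force: 0.0
```

Emit:
step_arm --plan '[[[0,0,20,0,0.05],[0,0,32,0,0.05],[0,0,37,0,0.05],[0,0,37,0,0.05]]]'

```text
t: 40.08
eef_pos: [496.0, 362.5, 83.0]
tcp_rot: [3.141, 0.001, 0.174]
ft_force: [0.5, -0.2, 0.5]
opening: 0.522
grip_force: 0.0
```

Emit:
step_arm --plan '[[[0,0,0,0,-1],[0,0,0,0,-1],[0,0,0,0,-1],[0,0,0,0,-1],[0,0,0,0,-1],[0,0,0,0,-1],[0,0,0,0,-1]]]'

```text
t: 40.67
eef_pos: [496.2, 363.1, 83.7]
tcp_rot: [-3.141, -0.001, 0.175]
ft_force: [-1.3, -0.2, 5.6]
opening: 0.247
grip_force: 30.0
```

Emit:
step_arm --plan '[[[0,0,-10,0,-1],[0,0,-30,0,-1],[0,0,-60,0,-1],[0,0,-95,0,-1],[0,0,-130,0,-1],[0,0,-165,0,-1],[0,0,-190,0,-1],[0,0,-190,0,-1]]]'

```text
t: 41.33
eef_pos: [497.2, 363.7, 279.3]
tcp_rot: [-3.139, -0.008, 0.175]
ft_force: [0.2, -0.5, -1.0]
opening: 0.25
grip_force: 30.0
```

Emit:
step_arm --plan '[[[2,35,0,2,-1],[5,73,0,4,-1],[7,111,0,6,-1],[10,149,0,8,-1],[12,187,0,10,-1],[15,226,0,12,-1],[17,265,0,13.8,-1],[20,304,0,13.8,-1]]]'

```text
t: 42.0
eef_pos: [568.2, 65.2, 272.7]
tcp_rot: [-3.142, 0.001, -0.068]
ft_force: [0.4, 0.2, -1.1]
opening: 0.247
grip_force: 30.0
```

Emit:
step_arm --plan '[[[8,30,0,0,-1],[16,52,0,0,-1],[16,52,0,0,-1],[16,52,30,0,-1],[16,52,60,0,-1],[16,52,80,0,-1],[16,52,80,0,-1],[16,52,80,0,-1]]]'

```text
t: 42.67
eef_pos: [580.7, 14.7, 192.6]
tcp_rot: [-3.141, 0.002, -0.066]
ft_force: [0.7, 0.2, -0.7]
opening: 0.253
grip_force: 30.0
```

```bash
python3 - <<'E'
from h import *
s=env.state();print(s['t'],s['eef_pos'],np.degrees(s['tcp_rot']),s['opening'],s['grip_force'])
im,c=snap('wrist','w12.png')
go(581.6,15,160,-3.8)
E
```

```text
42.6667 [580.71517309  14.6714711  192.62993043] [-1.79988541e+02  1.30559299e-01 -3.76038018e+00] 0.2527737578757967 29.999828338623047
shift [ 0.2 -0.4 33.8  0. ] alt turn -360.0 q6 now 88.7 q6 at goal(approx) 95.3
```

Emit:
step_arm --plan '[[[0,0,15,0,-1],[0,0,28,0,-1],[0,0,36,0,-1],[0,0,39,0,-1],[0,0,41,0,-1],[0,0,42,0,-1],[0,0,42,0,-1]]]'

```text
t: 43.3
eef_pos: [581.5, 14.2, 151.7]
tcp_rot: [-3.142, -0.001, -0.066]
ft_force: [-0.5, 0.9, -2.0]
opening: 0.248
grip_force: 30.0
```

Emit:
step_arm --plan '[[[0,0,1,0,-1],[0,0,1.5,0,-1],[0,0,1.5,0,-1]]]'

```text
t: 43.55
eef_pos: [581.5, 14.1, 150.7]
tcp_rot: [-3.141, -0.001, -0.066]
ft_force: [-2.6, 0.7, 5.2]
opening: 0.252
grip_force: 30.0
```

Emit:
step_arm --plan '[[[0,0,0,0,0.05],[0,0,0,0,0.05],[0,0,0,0,0.05],[0,0,-40,0,0.05],[0,0,-80,0,0.05],[0,0,-120,0,0.05],[0,0,-150,0,0.05],[0,0,-150,0,0.05]]]'

```text
t: 44.22
eef_pos: [582.9, 14.0, 306.0]
tcp_rot: [3.141, -0.01, -0.066]
ft_force: [0.1, -0.4, 0.2]
opening: 0.524
grip_force: 0.0
```

```bash
python3 - <<'E'
from h import *
s=env.state();print(s['t'],s['eef_pos'],np.degrees(s['tcp_rot']),s['joints'][5])
w,c=snap('wrist','w13.png'); sc,_=snap('scene','s13.png');t,ct=snap('top','t13.png')
A=cv2.resize(cv2.convertScaleAbs(w,alpha=1.3)[90:270,150:370],(400,327),interpolation=cv2.INTER_CUBIC); B=cv2.resize(sc[90:290,200:400],(400,400),interpolation=cv2.INTER_CUBIC)
C=cv2.resize(t[150:250,80:280],(400,200),interpolation=cv2.INTER_CUBIC)
M=np.zeros((600,800,3),np.uint8);M[:327,:400]=A;M[:400,400:]=B;M[400:,:400]=C;cv2.imwrite('pics/m13.png',M)
# lid features from top, lid on table (z0=6)
hsv=cv2.cvtColor(t,cv2.COLOR_BGR2HSV)
m=cv2.inRange(hsv,(0,170,80),(6,255,255))|cv2.inRange(hsv,(174,170,80),(180,255,255))
for q in cv2.findContours(m,0,2)[0]:
    if cv2.contourArea(q)>12: r=cv2.minAreaRect(q);P=np.array([onz(ct,z,60) for z in cv2.boxPoints(r)]);print('red',np.round(r[0],1),P.mean(0)[:2],P[:,:2].round().tolist())
E
```

```text
44.2167 [582.85225998  14.04162813 306.04164639] [179.99314344  -0.55967894  -3.77844197] 1.5474686999099456
red [133.1 283.5] [226.48006562 329.40509406] [[200.0, 342.0], [256.0, 330.0], [253.0, 317.0], [197.0, 329.0]]
```

View pics/m13.png

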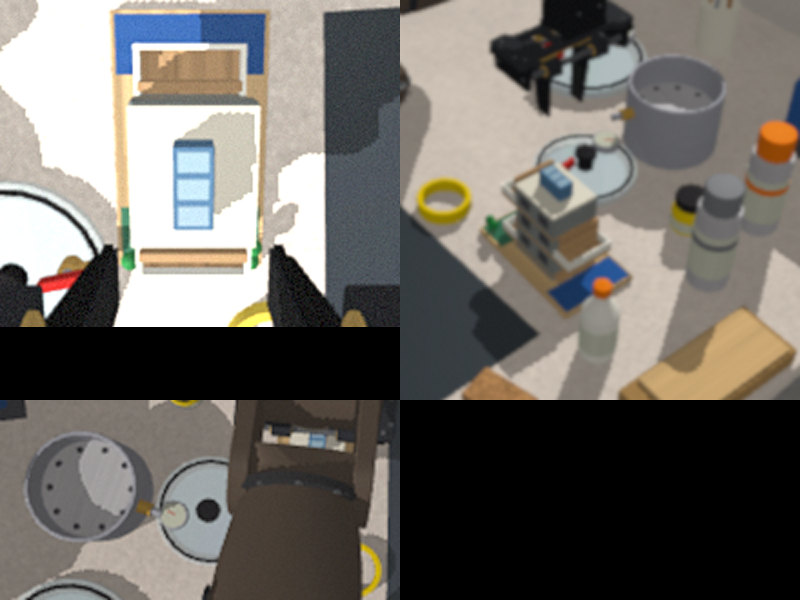

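The montage shows the roof seated level on the top storey, and the lid on the table with its knob at montage pixel (208,510), i.e. about top pixel (184,205).

Emit:
step_arm --plan '[[[-124,-163,0,-50,0.26],[-124,-163,0,-50,0.26],[-124,-163,0,-50,0.26],[-124,-163,0,-50,0.26],[-124,-163,0,-50,0.26],[-124,-163,0,-50,0.26],[-124,-163,0,-50,0.26],[-124,-163,0,-50,0.26]]]'

```text
t: 45.03
eef_pos: [467.3, 185.5, 298.2]
tcp_rot: [-3.14, 0.002, 0.814]
ft_force: [1.0, -0.2, 0.4]
opening: 0.628
grip_force: 0.0
```

Emit:
step_arm --plan '[[[0,0,80,-51.8,0.26],[0,0,80,-51.8,0.26],[0,0,80,-51.8,0.26],[0,0,80,-51.8,0.26],[0,0,80,-51.8,0.26],[0,0,80,-51.8,0.26],[0,0,80,-51.8,0.26],[0,0,80,-51.8,0.26]]]'

```text
t: 45.7
eef_pos: [467.9, 184.4, 218.4]
tcp_rot: [-3.139, 0.0, 1.712]
ft_force: [-0.2, -0.3, -0.2]
opening: 0.627
grip_force: 0.0
```

Emit:
step_arm --plan '[[[0,0,0,0,0.26],[0,0,0,0,0.26],[0,0,0,0,0.26]]]'

```text
t: 45.95
eef_pos: [468.1, 184.7, 219.1]
tcp_rot: [-3.141, 0.0, 1.707]
ft_force: [0.5, 0.2, -0.8]
opening: 0.628
grip_force: 0.0
```

```bash
python3 - <<'E'
from h import *
s=env.state();print(s['t'],s['eef_pos'],np.degrees(s['tcp_rot'][2]),s['joints'][5])
im,c=snap('wrist','w14.png')
print('top knob',onz(env.get_calibration('top'),(184,205),52))
m=cv2.inRange(im,(0,0,0),(50,50,50));m[225:]=0
for q in cv2.findContours(m,0,2)[0]:
    if cv2.contourArea(q)>200: (x,y),r=cv2.minEnclosingCircle(q);print('dark',round(x),round(y),round(r),cv2.contourArea(q)/(np.pi*r*r),onz(c,(x,y),52)[:2])
hsv=cv2.cvtColor(im,cv2.COLOR_BGR2HSV)
m=cv2.inRange(hsv,(0,170,80),(7,255,255))|cv2.inRange(hsv,(173,170,80),(180,255,255))
for k in cv2.findContours(m,0,2)[0]:
    if cv2.contourArea(k)>60:
        r=cv2.minAreaRect(k);P=np.array([onz(c,q,60) for q in cv2.boxPoints(r)]);print(np.round(r[0]),r[1],P.mean(0)[:2],P[:,:2].round().tolist())
E
```

```text
45.95 [468.11789955 184.70484361 219.07152864] 97.79800493436734 0.1083036611893299
top knob [468.47228258 182.18570212  52.        ]
dark 259 188 16 0.9273386354845247 [473.21656031 178.10458981]
dark 438 168 27 0.8196458467997101 [668.78028821 228.28821425]
dark 288 171 56 0.028873769073375573 [501.7590509  202.39529496]
dark 235 170 57 0.02394603277274857 [442.98015282 194.90458142]
dark 106 26 62 0.05744923558911148 [298.00404104 322.61211432]
[259. 235.] (36.0, 8.0) [480.15929938 124.0619294 ] [[472.0, 146.0], [482.0, 147.0], [488.0, 102.0], [479.0, 101.0]]
[25.  5.] (50.596439361572266, 14.230247497558594) [224.5759487  328.31764006] [[200.0, 326.0], [205.0, 338.0], [249.0, 331.0], [245.0, 318.0]]
```

Emit:
step_arm --plan '[[[-6,4,40,0,0.26],[-6,4,80,0,0.26],[-6,4,120,0,0.26],[-6,4,135,0,0.26],[-6,4,135,0,0.26],[-6,4,135,0,0.26],[-6,4,135,0,0.26]]]'

```text
t: 46.58
eef_pos: [473.7, 179.8, 85.8]
tcp_rot: [3.14, -0.0, 1.71]
ft_force: [0.2, -0.2, -0.3]
opening: 0.626
grip_force: 0.0
```

```bash
python3 - <<'E'
from h import *
s=env.state();print(s['t'],s['eef_pos'],np.degrees(s['tcp_rot'][2]))
im,c=snap('wrist','w15.png')
m=cv2.inRange(im,(0,0,0),(50,50,50));m[275:]=0
for q in cv2.findContours(m,0,2)[0]:
    if cv2.contourArea(q)>200:
        (x,y),r=cv2.minEnclosingCircle(q);x0,y0,w,h=cv2.boundingRect(q);print('dark',round(x),round(y),round(r),(x0,y0,w,h),cv2.contourArea(q)/(np.pi*r*r),onz(c,(x,y),52)[:2])
hsv=cv2.cvtColor(im,cv2.COLOR_BGR2HSV)
m=cv2.inRange(hsv,(0,170,80),(7,255,255))|cv2.inRange(hsv,(173,170,80),(180,255,255))
for k in cv2.findContours(m,0,2)[0]:
    if cv2.contourArea(k)>60:
        r=cv2.minAreaRect(k);P=np.array([onz(c,q,60) for q in cv2.boxPoints(r)]);print(np.round(r[0]),r[1],P.mean(0)[:2],P[:,:2].round().tolist())
# gauge (off-white disc) 
print('proj knob',proj(c,[473,178,52]),proj(c,[470,185.7,52]))
E
```

```text
46.5833 [473.69872151 179.77217872  85.81352228] 97.97408222735956
dark 103 264 55 (49, 248, 110, 27) 0.22186588169989968 [366.13217272 131.78710412]
dark 409 262 55 (354, 247, 110, 28) 0.21996795992747079 [591.04547925 164.36417635]
dark 494 260 22 (476, 245, 36, 29) 0.5566689651769111 [652.86314629 175.04288328]
dark 17 261 22 (0, 245, 37, 30) 0.5892257926705028 [303.30376786 125.50013164]
dark 255 223 26 (230, 197, 50, 52) 0.9042944393292545 [473.30259339 179.7027393 ]
dark 510 197 26 (497, 171, 15, 53) 0.23840700419767874 [647.60193879 223.20260429]
dark 312 192 90 (271, 111, 84, 162) 0.08036410564537053 [509.77688873 207.94009951]
dark 204 192 92 (156, 110, 92, 163) 0.07719639642509199 [434.81323762 197.46161131]
[254. 312.] (23.0, 12.0) [482.13614028 111.55663925] [[476.0, 121.0], [485.0, 122.0], [488.0, 102.0], [479.0, 101.0]]
[254. 268.] (7.0, 12.0) [477.10544657 147.8928338 ] [[472.0, 150.0], [481.0, 151.0], [482.0, 146.0], [473.0, 145.0]]
proj knob [254.13864884 224.75599083] [251.4379038  214.09192308]
```

Emit:
step_arm --plan '[[[-1,0,25,0,0.26],[-1,0,45,0,0.26],[-1,0,56,0,0.26],[-1,0,56,0,0.26],[-1,0,56,0,-1],[-1,0,56,0,-1],[-1,0,56,0,-1],[-1,0,56,0,-1]]]'

```text
t: 47.3
eef_pos: [473.5, 178.7, 29.6]
tcp_rot: [3.14, -0.0, 1.711]
ft_force: [-4.4, 0.9, 3.5]
opening: 0.409
grip_force: 2.2
```

Emit:
step_arm --plan '[[[0,0,0,0,-1],[0,0,0,0,-1],[0,0,0,0,-1]]]'

```text
t: 47.55
eef_pos: [473.4, 178.7, 29.6]
tcp_rot: [3.14, -0.0, 1.711]
ft_force: [-0.4, -0.5, 7.6]
opening: 0.388
grip_force: 30.0
```

Emit:
step_arm --plan '[[[0,0,-10,0,-1],[0,0,-40,0,-1],[0,0,-80,0,-1],[0,0,-120,0,-1],[0,0,-160,0,-1],[0,0,-190,0,-1],[0,0,-190,0,-1]]]'

```text
t: 48.13
eef_pos: [474.7, 179.1, 225.0]
tcp_rot: [3.132, -0.001, 1.711]
ft_force: [0.7, 0.0, -3.0]
opening: 0.387
grip_force: 30.0
```

```bash
python3 - <<'E'
from h import *
from scipy.optimize import least_squares
s=env.state();c=env.get_calibration('wrist');print(s['eef_pos'])
def T(p,ps):
    M=np.eye(4);cs,sn=np.cos(ps),np.sin(ps);M[:3,:3]=[[cs,sn,0],[sn,-cs,0],[0,0,-1]];M[:3,3]=p;return M
E=np.array(c['extrinsics'])@T(s['eef_pos'],s['tcp_rot'][2])
c2=dict(c);c2['extrinsics']=E@np.linalg.inv(T([499.083,360.356,230.283],np.radians(97.9935)))
f=lambda p:(p[0]/2.3+90,p[1]/2.3+20)
# search bright/dark rim along rays: manual outer rim points
pts=np.array([onz(c2,f(q),125)[:2] for q in((190,385),(582,385),(386,199))])
print('rim pts',pts.round(1))
print('centre',least_squares(lambda v:np.hypot(*(pts-v).T)-82,[498,361]).x, 'free',least_squares(lambda v:np.hypot(*(pts-v[:2]).T)-v[2],[498,361,82]).x)
# drain holes etc: Hough on top image
t=cv2.imread('pics/t13.png');g=cv2.cvtColor(t,cv2.COLOR_BGR2GRAY)[155:235,85:165];ct=env.get_calibration('top')
h=cv2.HoughCircles(cv2.resize(g,None,fx=4,fy=4,interpolation=cv2.INTER_CUBIC),cv2.HOUGH_GRADIENT,1.5,200,param1=80,param2=20,minRadius=90,maxRadius=125)
for x,y,r in (h[0] if h is not None else []): print('top',x/4+85,y/4+155,r/4,onz(ct,(x/4+85,y/4+155),125)[:2])
go(498.7,361.5,225,98)
E
```

```text
[474.70734352 179.06602202 224.97583112]
rim pts [[422.1 358.6]
 [580.  380.4]
 [490.7 441.2]]
centre [502.44493369 359.63300919] free [502.12704333 361.94203343  80.08245802]
top 119.3125 192.6875 28.5 [499.612053   361.07544594]
shift [177.3  49.2  -0.    0. ] alt turn -360.0 q6 now 5.2 q6 at goal(approx) 27.9
```

Emit:
step_arm --plan '[[[35,10,0,0,-1],[70,20,0,0,-1],[105,30,0,0,-1],[140,40,0,0,-1],[177,50,0,0,-1],[177,50,0,0,-1],[177,50,20,0,-1],[177,50,40,0,-1]]]'

```text
t: 48.8
eef_pos: [497.4, 361.4, 177.9]
tcp_rot: [3.141, -0.0, 1.712]
ft_force: [0.7, -0.9, -5.0]
opening: 0.388
grip_force: 30.0
```

Emit:
step_arm --plan '[[[0,0,10,0,-1],[0,0,18,0,-1],[0,0,22,0,-1],[0,0,22,0,-1],[0,0,22,0,-1]]]'

```text
t: 49.22
eef_pos: [498.3, 360.8, 157.2]
tcp_rot: [3.141, -0.0, 1.71]
ft_force: [0.1, -0.3, -3.2]
opening: 0.39
grip_force: 30.0
```

Emit:
step_arm --plan '[[[0,1,2,0,-1],[0,1,4,0,-1],[0,1,6,0,-1],[0,1,7.5,0,-1],[0,1,8.5,0,-1],[0,1,8.5,0,-1]]]'

```text
t: 49.72
eef_pos: [499.0, 361.1, 148.8]
tcp_rot: [3.141, -0.0, 1.711]
ft_force: [-2.3, -0.9, 3.1]
opening: 0.394
grip_force: 30.0
```

Emit:
step_arm --plan '[[[0,0,0.5,0,0.26],[0,0,0,0,0.26],[0,0,0,0,0.26],[0,0,0,0,0.26],[0,0,-30,0,0.26],[0,0,-70,0,0.26],[0,0,-110,0,0.26],[0,0,-150,0,0.26]]]'

```text
t: 50.38
eef_pos: [498.7, 360.8, 299.9]
tcp_rot: [-3.141, 0.0, 1.711]
ft_force: [-0.2, 0.5, -0.4]
opening: 0.629
grip_force: 0.0
```

Emit:
step_arm --plan '[[[0,0,0,0,0.26],[0,0,0,0,0.26],[0,0,0,0,0.26],[0,0,0,0,0.26]]]'

```text
t: 50.72
eef_pos: [498.6, 360.7, 296.7]
tcp_rot: [-3.14, 0.001, 1.711]
ft_force: [0.0, 0.6, -0.8]
opening: 0.631
grip_force: 0.0
```

```bash
python3 - <<'E'
from h import *
s=env.state();print(s['t'],s['eef_pos'])
im,c=snap('wrist','w16.png');t,ct=snap('top','t16.png');t0=cv2.imread('pics/t9.png')
m=cv2.inRange(im,(0,0,0),(50,50,50));m[225:]=0
for q in cv2.findContours(m,0,2)[0]:
    (x,y),r=cv2.minEnclosingCircle(q)
    if cv2.contourArea(q)>200 and cv2.contourArea(q)>2.2*r*r: print('dark',round(x),round(y),r,onz(c,(x,y),171)[:2])
hsv=cv2.cvtColor(im,cv2.COLOR_BGR2HSV)
mm=cv2.inRange(hsv,(0,170,80),(7,255,255))|cv2.inRange(hsv,(173,170,80),(180,255,255))
for k in cv2.findContours(mm,0,2)[0]:
    if cv2.contourArea(k)>60: r=cv2.minAreaRect(k);P=np.array([onz(c,q,179) for q in cv2.boxPoints(r)]);print('red',P.mean(0)[:2],P[:,:2].round().tolist())
h=cv2.cvtColor(t,cv2.COLOR_BGR2HSV);m=cv2.inRange(h,(95,60,60),(125,255,255))[120:230,190:290]
for k in cv2.findContours(m,0,2)[0]:
    if cv2.contourArea(k)>15: r=cv2.minAreaRect(k);p=np.array(r[0])+[190,120];print('blue top',p,r[1],r[2],onz(ct,p,171)[:2])
print('expected sky px',proj(ct,[581,15,171]), 'sky 15 low', proj(ct,[581,15,160]))
# bystander check: pixel change vs t0 in region of bystanders
d=cv2.absdiff(t,cv2.imread('pics/top0.png')).max(2)
for n,b in dict(cans=(100,200,120,215),glue=(105,255,130,272),blocks=(100,300,155,372),tape=(218,242,252,275)).items(): print(n,(d[b[0]:b[2],b[1]:b[3]]>50).sum())
E
```

```text
50.7167 [498.59372363 360.73063599 296.68509474]
dark 257 191 17.718721389770508 [499.35999674 360.75165709]
red [506.75294568 307.16147315] [[499.0, 329.0], [508.0, 330.0], [515.0, 285.0], [505.0, 284.0]]
red [300.00949133 355.7072466 ] [[274.0, 353.0], [278.0, 366.0], [326.0, 359.0], [322.0, 346.0]]
blue top [238.49180603 166.59016418] (7.786073684692383, 17.382862091064453) 5.194429397583008 [577.4444066   13.64252157]
blue top [239.91868591 146.86737442] (36.77623748779297, 13.565515518188477) 5.355824947357178 [634.13939297  10.57196458]
expected sky px [238.0370802  165.33955911] sky 15 low [238.07307278 165.8127744 ]
cans 0
glue 77
blocks 103
tape 337
```

```bash
python3 - <<'E'
from h import *
for f in('top0.png','t16.png'):
    h=cv2.cvtColor(cv2.imread('pics/'+f),cv2.COLOR_BGR2HSV)
    for n,b,lo,hi in(('tape',(205,230,265,285),(22,150,60),(34,255,255)),('glue',(95,248,135,280),(5,150,120),(16,255,255)),('cork',(100,298,145,330),(8,80,60),(22,255,255)),('offcut',(100,350,160,375),(10,70,60),(25,255,255))):
        m=cv2.moments(cv2.inRange(h,lo,hi)[b[0]:b[2],b[1]:b[3]],True);print(f,n,m['m00'],round(m['m10']/max(m['m00'],1)+b[1],1),round(m['m01']/max(m['m00'],1)+b[0],1))
E
```

```text
top0.png tape 199.0 256.2 235.4
top0.png glue 52.0 263.5 110.5
top0.png cork 512.0 312.8 124.3
top0.png offcut 448.0 360.3 132.1
t16.png tape 214.0 256.6 234.9
t16.png glue 45.0 263.5 110.1
t16.png cork 496.0 312.6 124.4
t16.png offcut 436.0 360.2 132.2
```

Everything is where it should be, and the bystanders are unmoved (only shadows changed). I am handing in.

```bash
python3 -c "
from cell import env
print(env.job_done())"
```

```text
the job is handed in; nothing more can be done
None
```

The job is handed in at about 51 s of robot time: three storeys are stacked with alternating terraces, the tap was opened before the lid came off, the roof is seated on top, and the lid is back on the chamber.

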